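# Drive the locking pins out of the pin bridge

### The arm

A 7-joint arm with a two-finger parallel gripper is mounted at the origin on a cart in front of the work surface, level with it; the furniture and walls round the work are solid. World frame = base frame: x ahead of the robot, y to its left, z up, the work surface at z = 0. Lengths are in mm, angles in rad, forces in N, time in s.
With the tool pointing down it reaches from about 350 to 900 mm from the base axis. Payload 19.9 kg.
Tool frame: the origin (TCP) lies midway between the tips of the shut fingers; the grasp point (between the pads) lies 19 mm behind it; z points along the fingers, y is the line along which they close (so a half turn about z gives the same grasp; the last joint's range is limited). The gripper opens to 85 mm and grips with 20 to 120 N. Pads are 22 mm wide; open, the fingers measure 114 mm over their backs; the gripper's body (76 mm by 85 mm) begins 54 mm behind the grasp point. The pads swing forward as they close: fully open they stand 13 mm farther back than shut.
Start: joints at [1.268, 0.417, -0.01, 1.614, 0.005, 1.111, -0.053], TCP at [161.154, -603.847, 231.26] pointing down, gripper open.
Joint ranges: [-2.81, 2.81], [-0.39, 2.02], [-1.27, 1.25], [0.06, 2.57], [-1.19, 4.33], [0.19, 2], [-2.82, 2.82]. Speed limits (rad/s): [1.89, 1.89, 2.39, 2.39, 3.01, 3.01, 3.01].

### API

Orientations are given as a rotation vector (axis times angle).
In Python, from station import read_state, camera, camera_params, sign_off gives the robot as it stands. The module is installed in compiled form; this text tells all that it offers.
- The arm moves only by the tool servo_tool, never from a script. Its argument "plan" is a list that holds one entry, the list of rows, each a list of 7 numbers: the shift along the tool's x, y, z in cm, then the turn, a rotation vector about the tool's x, y, z in rad, then the gripper's target within -1 to 1 (shut at 1, half-way at 0, fully open at -1). In form: [[[dx, dy, dz, ax, ay, az, claw], ...]]. A call has 1 to 5 rows; each row is the pose to reach, as a shift and turn from the pose commanded when the call began, along the tool's axes at that moment; what a row does not reach only later rows make up. A row lasts 1/10 s, in which the tool goes at most 50 mm and 8.59 degrees, less where a joint would pass 70% of its speed; a pose out of reach is approached as far as the arm can. A call with a gripper value outside its range is refused whole. The fingers move at their own pace and stop on an object; "squeeze" is the grip in N (left out, the last holds). Time passes only in rows, so rows that repeat a pose let the fingers close. It gives the time, the measured TCP pose, the force, the opening and the grip force at its end, in the units of the state.
- read_state(): the state, without advancing time (a new reading comes with each control period).
- camera(name): name is "side" or "top"; returns the picture (480x640x3 uint8, red, green, blue); there is no depth.
- camera_params(name): a dict with "camera_matrix" (3x3 intrinsics, pixels), "rvec" (rotation vector, rad) and "tvec" (3), from world to camera coordinates, as OpenCV has them. Camera axes: x right, y down, z forward; pixel columns grow to the right and rows downward; lengths in mm; the calibration is good to about 2 mm. A picture is of the moment at which its call begins. camera_params takes no time and is no camera call.
- sign_off(): hands the job in; it is judged then, once.
The state is a dict: "time_s": time; "qpos": joint angles; "qd": joint speeds; "tau": joint torques, N m; "tcp_pos": TCP position; "eef_rot": TCP orientation; "force": force on the tool from outside, world axes, zero at the start; "moment": the same for the moment, N m; "width": opening from 0.0 (shut) to 1.0 (fully open); "finger_force": force on a finger pad.
Only numpy, scipy, OpenCV 4.12 (cv2) and the standard library are available. Lean on these libraries where they do the work, as an engineer would, in place of code of your own. Each camera call takes 0.05 s, during which the arm holds its last target. There are 200 camera calls.

### The job

Free the pin bridge of its locking pins: first flip the isolator lever to off, push the catch tray by its grip all the way in under the bridge, up to the rear stop, and then, with the punch from the holder, drive every pin that is fitted down and out of its hole so that the tray catches it. Afterwards stand the punch back in its holder, draw the tray with all the pins in it out of the bridge until it is wholly clear, lying flat on the bench, and last of all flip the isolator back on. Do not pull at the fitted pins with the fingers, and leave the tube, the beaker and the timer where they stand.

Things in the scene. Friction and masses are not known exactly. Their poses are not given: they have to be found in the camera images.
- bridge: fixed aluminium pin bridge: beam 44 (x) x 180 (y) x 48 mm on two end legs, underside 78, top 126 mm above the bench, four vertical through-holes in a row along y. Origin on the bench under the row's middle. The tunnel below opens to -x; it is 152 mm wide between legs and 14 mm high guide rails (from x = -22 mm) and ends at a 20 mm high rear stop, face at x = +67 mm
- tray: loose steel catch tray, flat on the bench: open pan 100 (x) x 138 (y) x 40 mm high, walls 3 mm, 0.3 kg; origin under the pan's centre. A flat stem to -x carries the upright grip plate. It goes in along the bridge's +x, grip last, both x axes alike; fully in, its origin is at about x = 15, y = 0 mm in the bridge's frame
- tray_grip (a point): centre of the region to pinch on the tray's grip plate, at tray x = -110 mm, y = 0, 35 mm above the bench; the plate is 40 mm long (tray x), 14 mm thick (tray y) and its top is 55 mm high; axes as the tray's
- punch_mid (a point): middle of the punch's grip, z up along the punch: aluminium grip 24 mm dia., 62 mm long (31 mm either side), below it a guard disc 38 mm dia., 6 mm thick (the fingers may push on it), then a steel shaft 10 mm dia., 70 mm long, its tip 107 mm below this point. 0.2 kg. It stands upright in the holder, guard on the holder's top
- holder: fixed plastic block 56 x 56 x 80 mm high (foot 72 x 72 mm) with a 16 mm vertical hole through it for the punch's shaft; origin under its centre
- holder_mouth (a point): centre of the holder's hole at its top face, 80 mm above the bench
- isolator: fixed grey switch box 70 (x) x 60 (y) x 36 mm high; origin under its centre. Its lever turns about an axis along y, 42 mm above the bench over the centre, and is 75 mm long from there (bar 10 mm thick, then a black tip 14 (x) x 30 (y) x 26 mm). It takes about 1 N to push and falls to either stop by its weight once past upright
- lever (a joint): isolator lever angle in rad: 0 = ON (leaning 0.6 rad from upright toward the box's -x), 0.6 = upright, 1.2 = OFF (leaning 0.6 rad toward +x)
- tube: bystander: upright 50 ml tube with screw cap, 34 mm dia., 113 mm high; origin under its centre
- beaker: bystander: small glass beaker, 45 mm dia., 59 mm high; origin under its centre
- timer: bystander: bench timer 66 x 64 x 20 mm; origin under its centre
- hole0 (a point): centre of bridge hole 0 (17.5 mm dia., right through) at the beam's top face, bridge y = -45 mm; pin 0, if fitted, is in it
- pin0_mid (a point): middle of locking pin 0 (None if absent): headless steel dowel with domed ends, 16 mm dia., 60 mm long, z up along it, 0.06 kg. Fitted, it stands about 19 mm proud of the beam, held by a spring plunger 40 mm below the beam's top that takes up to about 16 N and drags until the pin's top is past it: push the punch's tip about 50 mm below the beam's top and the pin drops
- hole1 (a point): centre of bridge hole 1 (17.5 mm dia., right through) at the beam's top face, bridge y = -15 mm; pin 1, if fitted, is in it
- pin1_mid (a point): middle of locking pin 1 (None if absent): headless steel dowel with domed ends, 16 mm dia., 60 mm long, z up along it, 0.06 kg. Fitted, it stands about 19 mm proud of the beam, held by a spring plunger 40 mm below the beam's top that takes up to about 16 N and drags until the pin's top is past it: push the punch's tip about 50 mm below the beam's top and the pin drops
- hole2 (a point): centre of bridge hole 2 (17.5 mm dia., right through) at the beam's top face, bridge y = 15 mm; pin 2, if fitted, is in it
- pin2_mid (a point): middle of locking pin 2 (None if absent): headless steel dowel with domed ends, 16 mm dia., 60 mm long, z up along it, 0.06 kg. Fitted, it stands about 19 mm proud of the beam, held by a spring plunger 40 mm below the beam's top that takes up to about 16 N and drags until the pin's top is past it: push the punch's tip about 50 mm below the beam's top and the pin drops
- hole3 (a point): centre of bridge hole 3 (17.5 mm dia., right through) at the beam's top face, bridge y = 45 mm; pin 3, if fitted, is in it
- pin3_mid (a point): middle of locking pin 3 (None if absent): headless steel dowel with domed ends, 16 mm dia., 60 mm long, z up along it, 0.06 kg. Fitted, it stands about 19 mm proud of the beam, held by a spring plunger 40 mm below the beam's top that takes up to about 16 N and drags until the pin's top is past it: push the punch's tip about 50 mm below the beam's top and the pin drops

How it is judged:
By the outcome, as a careful person would: the job done as asked, in the order asked, and still so for the second after the job is handed in, with the robot touching nothing.
Of pin0, pin1, pin2, pin3 only 2 to 4 are there at a start; the rules pass over those that are not, and their reading is None.
At some moment in a run one of tray may be knocked a few centimetres aside while the robot is not near it.
It also fails if it takes over 210 s, if anything falls off the work surface, if the arm or the gripper's body presses on something with over 40 N, if the wrist force passes 120 N, or if a joint passes its speed limit or range.

## Working session

There is one attempt and no reset: what is moved stays moved. The work goes in short steps, Python scripts to look and compute and a tool call to move; the robot and the scene stay as the last step left them, time stands still between calls to the robot, and variables do not carry over. Pictures are saved under pics/ and viewed, at most 14 in all, crops included, and the job is handed in when it is done.

Besides the shell and the picture viewer there is one more tool, called as name(argument=value, ...) on one line, values as JSON. servo_tool: Moves the arm, as the interface text tells. Its arguments: {"type":"object","properties":{"plan":{"type":"array"},"squeeze":{"type":"number"}},"required":["plan"]}

```bash
mkdir -p pics; cat > h.py <<'E'
import numpy as np, cv2
from station import *
def P(n):
    p=camera_params(n); K=np.array(p["camera_matrix"],float); R=cv2.Rodrigues(np.array(p["rvec"],float))[0]; t=np.array(p["tvec"],float).ravel(); return K,R,t
def snap(n,f):
    im=camera(n); cv2.imwrite("pics/"+f,im[:,:,::-1]); return im
def onz(n,u,v,z):
    K,R,t=P(n); d=R.T@np.linalg.inv(K)@np.array([u,v,1.]); c=-R.T@t; return (c+d*(z-c[2])/d[2]).round(1)
def proj(n,X):
    K,R,t=P(n); q=K@(R@np.array(X,float)+t); return (q[:2]/q[2]).round(1)
def tri(us,ut):
    A=[]
    for n,(u,v) in(("side",us),("top",ut)):
        K,R,t=P(n); M=K@np.c_[R,t]; A+= [u*M[2]-M[0],v*M[2]-M[1]]
    x=np.linalg.svd(np.array(A))[2][-1]; return (x[:3]/x[3]).round(1)
E
python3 - <<'E'
from h import *
s=read_state(); print(s)
for n in("top","side"):
    snap(n,n+"0.png"); K,R,t=P(n); print(n,K[0,0],(-R.T@t).round(),R.round(2).tolist())
E
```

```text
{'time_s': 0.0, 'qpos': array([ 1.26846542,  0.41799979, -0.01031667,  1.61418567,  0.00467398,
        1.11071844, -0.0530089 ]), 'qd': array([-0.00068891, -0.00043532, -0.00080876, -0.00016076,  0.00012034,
        0.00061997,  0.0013194 ]), 'tau': array([-2.87631119e-04, -8.64444923e+01,  6.78762831e-01, -4.34898627e+01,
        1.91114499e-02,  7.36780901e-03, -5.38558118e-05]), 'tcp_pos': array([ 161.08745853, -603.508883  ,  230.63926772]), 'eef_rot': array([-3.11365876e+00, -4.08387661e-01,  3.64727737e-04]), 'force': array([ 0.76991067, -0.34879084, -0.64607088]), 'moment': array([-0.01174019,  0.03705081, -0.03460356]), 'finger_force': 0.0, 'width': 0.9950327560698308}
top 530.8936244077248 [ 475.    9. 1162.] [[-0.03, -1.0, -0.01], [-1.0, 0.03, -0.07], [0.07, 0.01, -1.0]]
side 479.3681666816663 [351. 700. 626.] [[-0.96, -0.29, 0.01], [-0.18, 0.55, -0.81], [0.23, -0.78, -0.58]]
```

View pics/top0.png

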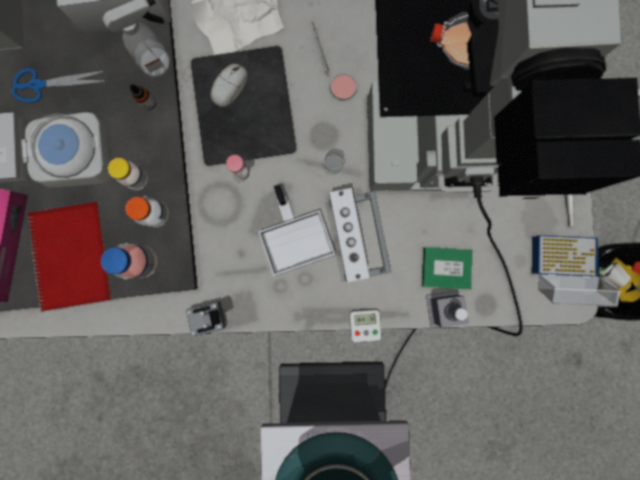

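View pics/side0.png

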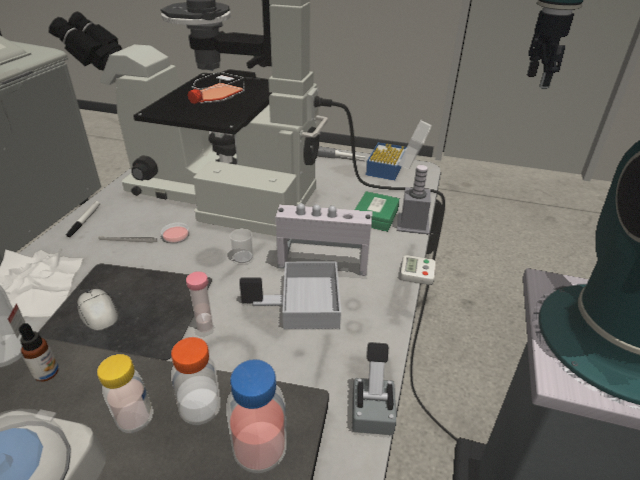

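The top view shows the isolator at (207,317), tray pan at (297,242) with grip at (281,195), bridge at (350,235), holder/punch at (450,310), timer (366,325), beaker (333,160) and tube (235,163). The side view shows pins at about (301,210), (316,210) and (333,210), and an apparent open hole at (350,214).

```bash
python3 - <<'E'
import cv2,numpy as np
t=cv2.imread("pics/top0.png");s=cv2.imread("pics/side0.png")
a=cv2.resize(t[175:295,250:410],None,fx=5,fy=5,interpolation=cv2.INTER_CUBIC);cv2.imwrite("pics/a.png",a)
b=cv2.resize(s[190:340,230:390],(640,600),interpolation=cv2.INTER_CUBIC);cv2.imwrite("pics/b.png",b)
c=np.hstack([cv2.resize(t[285:345,180:240],(400,400)),cv2.resize(t[285:345,420:480],(400,400))]);cv2.imwrite("pics/c.png",c)
E
```

```text
(no output)
```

View pics/a.png

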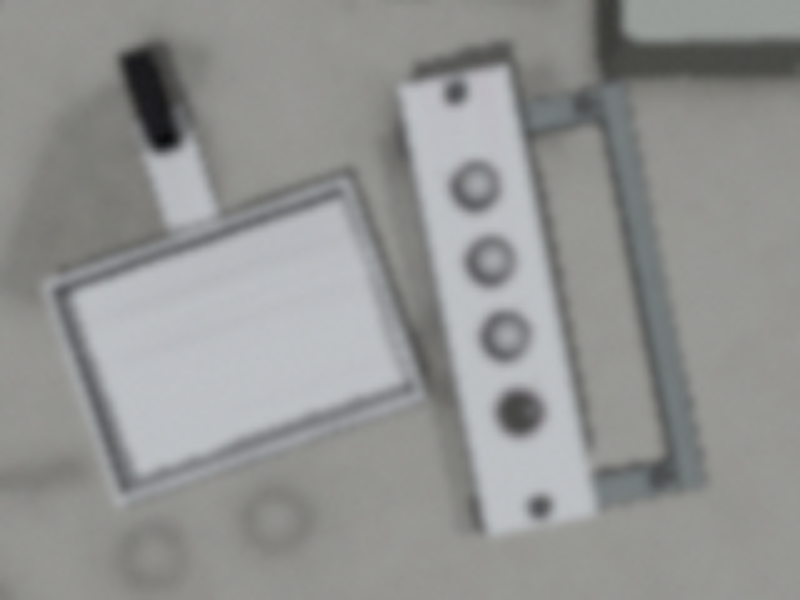

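View pics/b.png

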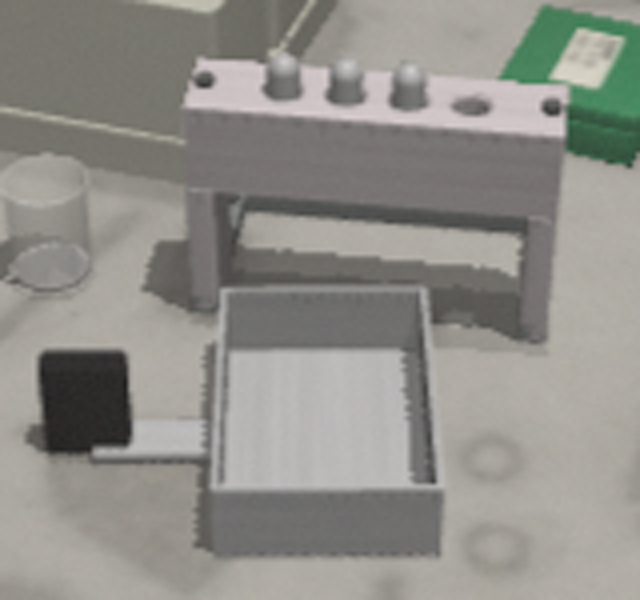

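View pics/c.png

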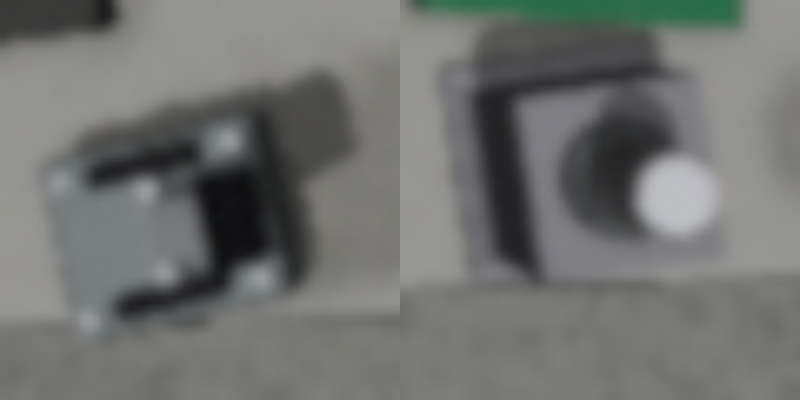

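Crops: holes 3, 2 and 1 (from the top of the picture) hold pins and hole 0 at (354,257) is empty. The lever tip leans to image right (ON) at (215,317), and the punch top is at (461.7,314).

```bash
python3 - <<'E'
from h import *
T=lambda u,v:(250+u/5-.4,175+v/5-.4)
S=lambda u,v:(230+u/4-.4,190+v/4-.4)
C=lambda u,v:(180+u*.15-.4,285+v*.15-.4)
D=lambda u,v:(420+(u-400)*.15-.4,285+v*.15-.4)
for n,a,b in(("scrA",(456,93),(205,79)),("scrB",(540,506),(552,107)),("hole0",(520,412),(472,104))):
    print(n,onz("top",*T(*a),126)[:2],onz("side",*S(*b),126)[:2],tri(S(*b),T(*a)))
for n,a in(("pin3",(477,186)),("pin2",(493,262)),("pin1",(507,336))): print(n,"z145",onz("top",*T(*a),145)[:2])
print("stem stop corners z20",onz("top",*T(622,85),20),onz("top",*T(703,485),20))
for n,a,z in(("gripA",(140,52),55),("gripB",(168,150),55)): print(n,onz("top",*T(*a),z))
print("grip side z55 corners",[onz("side",*S(*a),55) for a in((42,356),(126,354))])
for a in((45,285),(348,172),(425,398),(120,502)): print("pan z40",onz("top",*T(*a),40))
for a in((222,289),(430,289),(442,489),(212,489)): print("pan side z40",onz("side",*S(*a),40))
for a in((60,180),(230,137),(258,278),(90,322)): print("box",onz("top",*C(*a),36))
print("tip", onz("top",*C(235,215),42+68*np.cos(.6)))
print("tip side",tri((377,352),C(235,215)))
print("punch",onz("top",*D(678,195),148), onz("side",421,168,148),tri((421,168),D(678,195)))
for a in((515,100),(700,75),(725,270),(545,280)): print("holder",onz("top",*D(*a),80))
print("timer",onz("top",366,325,20),"tube",onz("top",235,163,113),"beaker",onz("top",333,160,59))
E
```

```text
scrA [631.5 -24.9] [631.9 -27.2] [631.1 -24.9 127.6]
scrB [468.6 -53.1] [467.6 -54. ] [468.1 -53.1 126.5]
hole0 [505.4 -46.3] [504.2 -45. ] [505.  -46.5 124.9]
pin3 z145 [592.3 -31.3]
pin2 z145 [562.7 -36.7]
pin1 z145 [534.1 -41.2]
stem stop corners z20 [ 649.  -100.4   20. ] [ 475.2 -129.5   20. ]
gripA [663.1 105.3  55. ]
gripB [621.3  94.4  55. ]
grip side z55 corners [array([662.7, 109. ,  55. ]), array([627.2,  96.3,  55. ])]
pan z40 [566.9 149.   40. ]
pan z40 [611.8  19.2  40. ]
pan z40 [514.8 -11.   40. ]
pan z40 [474.2 118.9  40. ]
pan side z40 [608.  22.  40.]
pan side z40 [511.9  -8.4  40. ]
pan side z40 [472.9 121.5  40. ]
pan side z40 [566.6 150.9  40. ]
box [401.6 300.5  36. ]
box [413.9 246.3  36. ]
box [369.3 238.   36. ]
box [356.8 291.3  36. ]
tip [394.  232.   98.1]
tip side [392.9 233.5  90.5]
punch [ 392.1 -245.6  148. ] [ 391.6 -238.3  148. ] [ 391.8 -246.6  143.8]
holder [ 416.3 -214.6   80. ]
holder [ 422.5 -270.9   80. ]
holder [ 363.7 -275.9   80. ]
holder [ 362.  -221.5   80. ]
timer [363.  -74.2  20. ] tube [700.  184.8 113. ] beaker [712.3 -12.6  59. ]
```

servo_tool(plan=[[[2.1, -1.9, 0, 0, 0, 0, 1], [4.3, -3.7, 0, 0, 0, 0, 1], [6.4, -5.6, 0, 0, 0, 0, 1], [8.6, -7.5, 0, 0, 0, 0, 1], [10.7, -9.3, 0, 0, 0, 0, 1]]], squeeze=40)

```text
time_s: 0.6
tcp_pos: [241.1, -485.2, 231.0]
eef_rot: [-3.114, -0.409, 0.0]
force: [0.4, 0.6, -0.2]
width: 0.139
finger_force: 0.0
```

servo_tool(plan=[[[2.1, -1.9, 0, 0, 0, 0, 1], [4.3, -3.7, 0, 0, 0, 0, 1], [6.4, -5.6, 0, 0, 0, 0, 1], [8.6, -7.5, 0, 0, 0, 0, 1], [10.7, -9.3, 0, 0, 0, 0, 1]]])

```text
time_s: 1.1
tcp_pos: [320.4, -367.7, 231.1]
eef_rot: [-3.115, -0.409, 0.0]
force: [0.8, -1.0, -0.4]
width: 0.001
finger_force: 0.0
```

servo_tool(plan=[[[2.1, -1.9, 0, 0, 0, 0, 1], [4.3, -3.7, 0, 0, 0, 0, 1], [6.4, -5.6, 0, 0, 0, 0, 1], [8.6, -7.5, 0, 0, 0, 0, 1], [10.7, -9.3, 0, 0, 0, 0, 1]]])

```text
time_s: 1.6
tcp_pos: [399.8, -250.3, 231.2]
eef_rot: [-3.115, -0.409, 0.0]
force: [0.6, -0.2, -0.8]
width: -0.001
finger_force: 0.0
```

servo_tool(plan=[[[0.8, -2.9, 0, 0, 0, 0, 1], [1.6, -5.7, 0, 0, 0, 0, 1], [2.3, -8.6, 0, 0, 0, 0, 1], [3.1, -11.5, 0, 0, 0, 0, 1], [3.9, -14.3, 0, 0, 0, 0, 1]]])

```text
time_s: 2.1
tcp_pos: [399.8, -102.1, 231.2]
eef_rot: [-3.115, -0.408, 0.001]
force: [0.8, -0.7, 0.1]
width: -0.003
finger_force: 0.0
```

servo_tool(plan=[[[0.8, -2.9, 0, 0, 0, 0, 1], [1.6, -5.7, 0, 0, 0, 0, 1], [2.3, -8.6, 0, 0, 0, 0, 1], [3.1, -11.5, 0, 0, 0, 0, 1], [3.9, -14.3, 0, 0, 0, 0, 1]]])

```text
time_s: 2.6
tcp_pos: [400.6, 46.2, 231.2]
eef_rot: [3.115, 0.409, -0.0]
force: [0.1, -0.4, -0.2]
width: 0.001
finger_force: 0.0
```

servo_tool(plan=[[[0.8, -2.9, 0, 0, 0, 0, 1], [1.6, -5.7, 0, 0, 0, 0, 1], [2.3, -8.6, 0, 0, 0, 0, 1], [3.1, -11.5, 0, 0, 0, 0, 1], [3.9, -14.3, 0, 0, 0, 0, 1]]])

```text
time_s: 3.1
tcp_pos: [401.5, 194.3, 231.3]
eef_rot: [3.115, 0.408, -0.0]
force: [-0.2, -0.5, 0.5]
width: -0.0
finger_force: 0.0
```

```bash
cat >> h.py <<'E'
def go(x,y,z,ya=None,show=True):
    "tool shift in cm and turn about tool z to reach world x,y,z with tool y axis at world angle ya (deg)"
    s=read_state(); R=cv2.Rodrigues(s["eef_rot"])[0]; d=R.T@(np.array([x,y,z])-s["tcp_pos"])/10
    a=np.degrees(np.arctan2(R[1,1],R[0,1])); Rg=R
    if ya is not None:
        r=np.radians(ya); Y=[np.cos(r),np.sin(r),0]; Rg=np.c_[np.cross(Y,[0,0,-1]),Y,[0,0,-1]]
    w=cv2.Rodrigues(R.T@Rg)[0].ravel()
    print("shift",d.round(2),"turn",w.round(3),"| tcp",s["tcp_pos"].round(1),"ya",a.round(1),"F",s["force"].round(1),"w",round(s["width"]*85,1),"ff",round(s["finger_force"],1),"t",s["time_s"].__round__(1),"q1,q7",s["qpos"][[0,6]].round(2))
E
python3 -c "
from h import *
go(402,196,85)"
```

```text
shift [ 0.09 -0.15 14.63] turn [0. 0. 0.] | tcp [401.5 194.3 231.3] ya -75.1 F [-0.2 -0.5  0.5] w -0.0 ff 0.0 t 3.1 q1,q7 [ 0.16 -1.93]
```

servo_tool(plan=[[[0, -0.1, 3, 0, 0, 0, 1], [0, -0.1, 6, 0, 0, 0, 1], [0, -0.1, 9, 0, 0, 0, 1], [0, -0.1, 12, 0, 0, 0, 1], [0, -0.1, 14.6, 0, 0, 0, 1]]])

```text
time_s: 3.6
tcp_pos: [401.0, 193.9, 83.7]
eef_rot: [-3.115, -0.409, 0.002]
force: [0.6, -0.5, 0.3]
width: 0.001
finger_force: 0.0
```

servo_tool(plan=[[[0.35, -1, 0, 0, 0, 0, 1], [0.7, -2, 0, 0, 0, 0, 1], [1.05, -3, 0, 0, 0, 0, 1], [1.4, -4, 0, 0, 0, 0, 1], [1.6, -4.5, 0, 0, 0, 0, 1]]])

```text
time_s: 4.1
tcp_pos: [405.8, 243.4, 86.2]
eef_rot: [-3.114, -0.41, -0.002]
force: [-0.2, -0.1, -0.2]
width: 0.002
finger_force: 0.1
```

servo_tool(plan=[[[0.3, -0.8, 0, 0, 0, 0, 1], [0.6, -1.6, 0, 0, 0, 0, 1], [0.9, -2.4, 0, 0, 0, 0, 1], [1.2, -3.3, 0, 0, 0, 0, 1], [1.4, -4, 0, 0, 0, 0, 1]]])

```text
time_s: 4.6
tcp_pos: [408.6, 285.0, 85.3]
eef_rot: [-3.115, -0.409, -0.0]
force: [-0.2, 0.9, 0.6]
width: 0.002
finger_force: 0.0
```

servo_tool(plan=[[[-0.6, 1.6, 0, 0, 0, 0, 1], [-1, 3, -1, 0, 0, 0, 1], [-1.2, 3.5, -5, 0, 0, 0, 1], [-1.2, 3.5, -9, 0, 0, 0, -1], [-1.2, 3.5, -12, 0, 0, 0, -1]]])

```text
time_s: 5.1
tcp_pos: [406.1, 247.5, 207.5]
eef_rot: [-3.114, -0.409, -0.001]
force: [-0.3, -0.1, 0.2]
width: 0.335
finger_force: 0.0
```

```bash
python3 - <<'E'
from h import *
i=snap("side","s1.png"); j=snap("top","t1.png")
cv2.imwrite("pics/d.png",cv2.resize(np.hstack([i[240:480,240:440],j[150:390,150:390]])[:,:,::-1],None,fx=1.8,fy=1.8))
go(645,101.5,150,-72.7)
E
```

```text
shift [19.14 20.31  5.98] turn [-0.    -0.006 -0.041] | tcp [407.4 248.3 208.9] ya -75.1 F [-0.2 -0.2 -0.7] w 43.1 ff 0.0 t 5.2 q1,q7 [ 0.04 -2.1 ]
```

View pics/d.png

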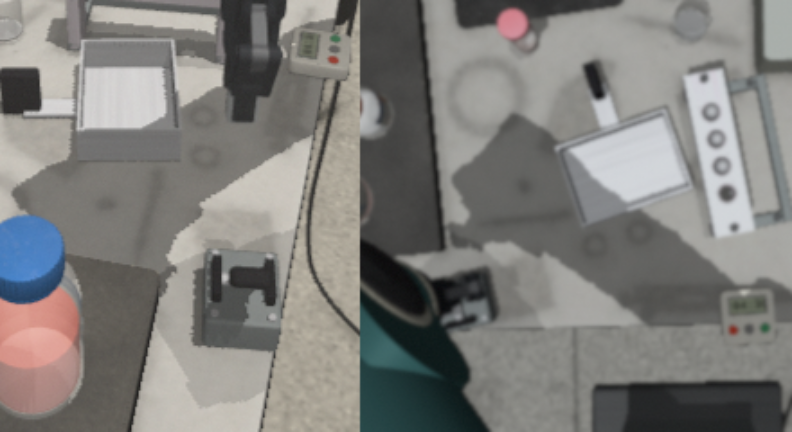

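The lever now lies toward +y (OFF), and the tray is unmoved, with its grip at (281.7,194) in the top picture.

servo_tool(plan=[[[2, 2, 0, 0, 0, -0.01, -1], [4, 4, 0, 0, 0, -0.02, -1], [6, 6, 0, 0, 0, -0.03, -1], [8, 8, 0, 0, 0, -0.04, -1], [10, 10.5, 0, 0, 0, -0.04, -1]]])

```text
time_s: 5.7
tcp_pos: [530.3, 171.4, 204.7]
eef_rot: [-3.106, -0.473, 0.001]
force: [-1.0, 0.7, -0.5]
width: 1.0
finger_force: 0.0
```

servo_tool(plan=[[[2, 2.1, 1, 0, 0, 0, -1], [4, 4.2, 2, 0, 0, 0, -1], [6, 6.3, 4, 0, 0, 0, -1], [8, 8.4, 6, 0, 0, 0, -1], [9, 9.5, 6, 0, 0, 0, -1]]])

```text
time_s: 6.2
tcp_pos: [644.1, 105.4, 141.3]
eef_rot: [3.106, 0.468, -0.007]
force: [0.2, -0.0, -0.3]
width: 0.999
finger_force: 0.0
```

```bash
python3 - <<'E'
from h import *
go(645,101.5,16,-72.7)
E
```

```text
shift [ 0.03  0.4  12.53] turn [-0.     0.005 -0.003] | tcp [644.1 105.4 141.3] ya -72.9 F [ 0.2 -0.  -0.3] w 85.0 ff 0.0 t 6.2 q1,q7 [ 0.19 -1.76]
```

servo_tool(plan=[[[0, 0.4, 3, 0, 0, 0, -1], [0, 0.4, 6, 0, 0, 0, -1], [0, 0.4, 9, 0, 0, 0, -1], [0, 0.4, 11, 0, 0, 0, -1], [0, 0.4, 12.5, 0, 0, 0, -1]]], squeeze=50)

```text
time_s: 6.7
tcp_pos: [644.1, 103.7, 18.0]
eef_rot: [-3.106, -0.471, 0.004]
force: [0.8, 0.2, 0.8]
width: 0.999
finger_force: 0.0
```

servo_tool(plan=[[[0, 0, 0, 0, 0, 0, -0.5], [0, 0, 0, 0, 0, 0, 0], [0, 0, 0, 0, 0, 0, 0.5], [0, 0, 0, 0, 0, 0, 1], [0, 0, 0, 0, 0, 0, 1]]])

```text
time_s: 7.2
tcp_pos: [645.4, 103.5, 21.0]
eef_rot: [3.106, 0.471, 0.002]
force: [-0.7, -2.0, 2.9]
width: 0.157
finger_force: 52.9
```

servo_tool(plan=[[[0, 0, 0, 0, 0, 0, 1], [0, 0, 0, 0, 0, 0, 1], [0, 0, 0, 0, 0, 0, 1], [0, 0, 0, 0, 0, 0, 1], [0, 0, 0, 0, 0, 0, 1]]])

```text
time_s: 7.7
tcp_pos: [645.5, 103.5, 20.9]
eef_rot: [3.106, 0.471, 0.002]
force: [0.6, -1.3, 6.2]
width: 0.158
finger_force: 53.1
```

```bash
python3 - <<'E'
from h import *
go(508,200,16,9.6)
E
```

```text
shift [-10.27 -13.29   0.48] turn [ 1.000e-03 -1.000e-03 -1.438e+00] | tcp [645.5 103.5  20.9] ya -72.8 F [ 0.6 -1.3  6.2] w 13.4 ff 53.1 t 7.7 q1,q7 [ 0.15 -1.82]
```

servo_tool(plan=[[[-0.8, -1.2, -0.3, 0, 0, 0, 1], [-1.6, -2.4, -0.3, 0, 0, 0, 1], [-2.3, -3.7, -0.3, 0, 0, 0, 1], [-3.1, -4.9, -0.3, 0, 0, 0, 1], [-3.9, -6.1, -0.3, 0, 0, 0, 1]]], squeeze=70)

```text
time_s: 8.2
tcp_pos: [588.5, 151.3, 23.2]
eef_rot: [-3.106, -0.472, 0.0]
force: [0.5, 0.2, -2.7]
width: 0.15
finger_force: 68.5
```

servo_tool(plan=[[[-0.4, -0.5, 0, 0, 0, -0.1, 1], [-0.8, -1, 0, 0, 0, -0.2, 1], [-1.2, -1.4, 0, 0, 0, -0.3, 1], [-1.6, -1.9, 0, 0, 0, -0.4, 1], [-2.1, -2.4, 0, 0, 0, -0.48, 1]]])

```text
time_s: 8.7
tcp_pos: [561.7, 167.6, 23.3]
eef_rot: [-2.902, -1.202, 0.0]
force: [-0.4, 0.4, -3.6]
width: 0.151
finger_force: 68.5
```

servo_tool(plan=[[[-0.1, -0.6, 0, 0, 0, -0.1, 1], [-0.3, -1.2, 0, 0, 0, -0.2, 1], [-0.4, -1.9, 0, 0, 0, -0.3, 1], [-0.6, -2.5, 0, 0, 0, -0.4, 1], [-0.7, -3.1, 0, 0, 0, -0.48, 1]]])

```text
time_s: 9.2
tcp_pos: [534.8, 184.5, 23.3]
eef_rot: [-2.534, -1.857, 0.0]
force: [-0.5, -0.5, -2.9]
width: 0.154
finger_force: 68.5
```

servo_tool(plan=[[[0.2, -0.6, 0, 0, 0, -0.1, 1], [0.3, -1.2, 0, 0, 0, -0.2, 1], [0.5, -1.9, 0, 0, 0, -0.3, 1], [0.6, -2.5, 0, 0, 0, -0.4, 1], [0.8, -3.1, 0, 0, 0, -0.48, 1]]])

```text
time_s: 9.7
tcp_pos: [507.7, 201.5, 23.2]
eef_rot: [-2.019, -2.406, 0.0]
force: [-1.0, -0.3, -3.5]
width: 0.151
finger_force: 68.5
```

```bash
python3 - <<'E'
from h import *
i=snap("side","s2.png"); j=snap("top","t2.png")
cv2.imwrite("pics/e.png",cv2.resize(np.hstack([i[200:380,220:400],j[170:350,230:410]])[:,:,::-1],None,fx=2.2,fy=2.2,interpolation=cv2.INTER_CUBIC))
go(515.8,158,20,9.6)
E
```

```text
shift [-4.46  0.07  0.32] turn [-0.001 -0.     0.005] | tcp [507.5 201.9  23.2] ya 9.9 F [ 0.6 -0.1 -2.8] w 13.2 ff 68.5 t 9.8 q1,q7 [ 0.21 -0.88]
```

View pics/e.png

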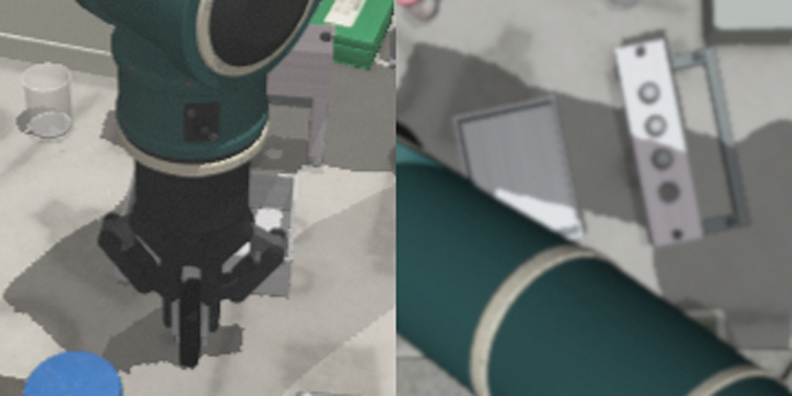

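The tray now lies in line with the bridge; its front pan corners are at about (301.4,214) and (315,277) in the top picture.

```bash
python3 - <<'E'
from h import *
a,b,c=[onz("top",*p,40)[:2] for p in((301,213.8),(314.8,277),(257.3,222.8))]
print(a,b,c)
d=a-b;print(np.degrees(np.arctan2(d[1],d[0])),np.linalg.norm(d),np.linalg.norm(a-c))
xb=np.array([.166,-.986]);yb=np.array([.986,.166]);o=np.array([549,-39])
cen=(a+b)/2-50*np.array([.166,-.986]);print("center in bridge",(cen-o)@xb,(cen-o)@yb, "grip est",cen-110*xb)
E
```

```text
[602.6  58.1] [467.8  32. ] [585.8 151.4]
10.958027383405367 137.3034959496662 94.80047468235591
center in bridge -135.15169999999998 0.3455000000000913 grip est [508.64 202.81]
```

servo_tool(plan=[[[-1, 0, 0.2, 0, 0, 0.01, 1], [-2, 0, 0.2, 0, 0, 0.01, 1], [-3, 0, 0.2, 0, 0, 0.01, 1], [-4, 0, 0.2, 0, 0, 0.01, 1], [-5, 0, 0.2, 0, 0, 0.01, 1]]])

```text
time_s: 10.3
tcp_pos: [517.4, 150.5, 21.3]
eef_rot: [2.038, 2.391, -0.0]
force: [0.4, 0.7, -2.0]
width: 0.152
finger_force: 68.7
```

servo_tool(plan=[[[-1, 0, 0, 0, 0, 0, 1], [-2, 0, 0, 0, 0, 0, 1], [-3, 0, 0, 0, 0, 0, 1], [-4, 0, 0, 0, 0, 0, 1], [-5, 0, 0, 0, 0, 0, 1]]])

```text
time_s: 10.8
tcp_pos: [525.2, 101.7, 21.3]
eef_rot: [-2.037, -2.392, -0.0]
force: [0.1, 0.5, -1.5]
width: 0.156
finger_force: 68.7
```

servo_tool(plan=[[[-0.7, 0, 0, 0, 0, 0, 1], [-1.4, 0, 0, 0, 0, 0, 1], [-2.1, 0, 0, 0, 0, 0, 1], [-2.8, 0, 0, 0, 0, 0, 1], [-3.5, 0, 0, 0, 0, 0, 1]]])

```text
time_s: 11.3
tcp_pos: [530.7, 67.5, 21.3]
eef_rot: [-2.036, -2.392, -0.0]
force: [-0.4, 0.5, -1.6]
width: 0.153
finger_force: 68.7
```

servo_tool(plan=[[[-0.4, 0, 0, 0, 0, 0, 1], [-0.8, 0, 0, 0, 0, 0, 1], [-1.1, 0, 0, 0, 0, 0, 1], [-1.4, 0, 0, 0, 0, 0, 1], [-1.7, 0, 0, 0, 0, 0, 1]]])

```text
time_s: 11.8
tcp_pos: [532.7, 52.7, 21.4]
eef_rot: [-2.034, -2.392, -0.002]
force: [-10.4, 19.8, 4.0]
width: 0.152
finger_force: 69.5
```

```bash
python3 - <<'E'
from h import *
go(533.2,54.7,20,9.6)
E
```

```text
shift [0.19 0.08 0.14] turn [-0.    -0.002 -0.006] | tcp [532.7  52.7  21.4] ya 9.2 F [-10.4  19.8   4. ] w 12.9 ff 69.5 t 11.8 q1,q7 [ 0.49 -0.61]
```

servo_tool(plan=[[[0.1, 0, 0, 0, 0, 0, 1], [0.2, 0, 0, 0, 0, 0, 1], [0.2, 0, 0, 0, 0, 0, 0], [0.2, 0, 0, 0, 0, 0, -1], [0.2, 0, 0, 0, 0, 0, -1]]])

```text
time_s: 12.3
tcp_pos: [533.1, 53.0, 21.3]
eef_rot: [2.037, 2.392, 0.0]
force: [0.4, -1.3, -0.1]
width: 0.66
finger_force: 0.0
```

servo_tool(plan=[[[0, 0, 0, 0, 0, 0, -1], [0, 0, -2, 0, 0, 0, -1], [0, 0, -6, 0, 0, 0, -1], [0, 0, -10, 0, 0, 0, -1], [0, 0, -14, 0, 0, 0, -1]]])

```text
time_s: 12.8
tcp_pos: [532.7, 53.2, 162.8]
eef_rot: [-2.036, -2.392, 0.0]
force: [1.6, -0.2, 0.4]
width: 1.002
finger_force: 0.0
```

servo_tool(plan=[[[0, 0, -4, 0, 0, 0.14, -1], [0, 0, -5, 0, 0, 0.28, -1], [0, 0, -5, 0, 0, 0.42, -1], [0, 0, -5, 0, 0, 0.56, -1], [0, 0, -5, 0, 0, 0.7, -1]]])

```text
time_s: 13.3
tcp_pos: [533.0, 53.0, 211.5]
eef_rot: [2.738, 1.54, 0.0]
force: [-0.3, 0.4, 0.2]
width: 0.999
finger_force: 0.0
```

servo_tool(plan=[[[0, 0, 0, 0, 0, 0.14, -1], [0, 0, 0, 0, 0, 0.28, -1], [0, 0, 0, 0, 0, 0.42, -1], [0, 0, 0, 0, 0, 0.56, -1], [0, 0, 0, 0, 0, 0.7, -1]]])

```text
time_s: 13.8
tcp_pos: [533.0, 53.1, 211.3]
eef_rot: [3.1, 0.508, -0.0]
force: [-0.2, -0.1, -0.7]
width: 1.002
finger_force: 0.0
```

servo_tool(plan=[[[0, 0, 0, 0, 0, 0.14, -1], [0, 0, 0, 0, 0, 0.16, -1], [0, 0, 0, 0, 0, 0.16, -1], [0, 0, 0, 0, 0, 0.16, -1], [0, 0, 0, 0, 0, 0.16, -1]]])

```text
time_s: 14.3
tcp_pos: [533.0, 53.0, 211.2]
eef_rot: [-3.13, -0.271, 0.0]
force: [0.1, -0.9, 0.1]
width: 1.001
finger_force: 0.0
```

```bash
python3 - <<'E'
from h import *
j=snap("top","t3.png")
go(391.5,-245.7,200,-80.4)
E
```

```text
shift [-19.06  27.     1.12] turn [-0.     0.     0.005] | tcp [533.   53.  211.2] ya -80.1 F [0.7 0.5 0. ] w 85.4 ff 0.0 t 14.3 q1,q7 [ 0.44 -1.8 ]
```

servo_tool(plan=[[[-1.9, 2.7, 0, 0, 0, 0, -1], [-3.8, 5.4, 0, 0, 0, 0, -1], [-5.7, 8.1, 0, 0, 0, 0, -1], [-7.6, 10.8, 0, 0, 0, 0, -1], [-9.5, 13.5, 0, 0, 0, 0, -1]]])

```text
time_s: 14.85
tcp_pos: [461.6, -97.2, 211.3]
eef_rot: [-3.13, -0.27, -0.0]
force: [0.5, -0.6, 0.1]
width: 0.997
finger_force: 0.0
```

servo_tool(plan=[[[-1.9, 2.7, 0, 0, 0, 0, -1], [-3.8, 5.4, 0, 0, 0, 0, -1], [-5.7, 8.1, 0, 0, 0, 0, -1], [-7.6, 10.8, 0, 0, 0, 0, -1], [-9.6, 13.5, 0, 0, 0, 0, -1]]])

```text
time_s: 15.35
tcp_pos: [390.0, -246.6, 211.4]
eef_rot: [3.13, 0.27, 0.0]
force: [1.2, -0.4, -0.2]
width: 1.0
finger_force: 0.0
```

```bash
python3 - <<'E'
from h import *
j=snap("top","t4.png");i=snap("side","s4.png")
cv2.imwrite("pics/f.png",np.hstack([cv2.resize(i[160:310,260:460],(560,420)),cv2.resize(j[170:350,260:360],(233,420))])[:,:,::-1])
go(391.5,-245.7,90,-80.4)
E
```

```text
shift [ 0.34 -0.28 12.11] turn [ 0.     0.001 -0.001] | tcp [ 388.7 -248.9  211.1] ya -80.5 F [-0.1  0.7 -0.8] w 84.8 ff 0.0 t 15.4 q1,q7 [ 1.03 -1.02]
```

View pics/f.png

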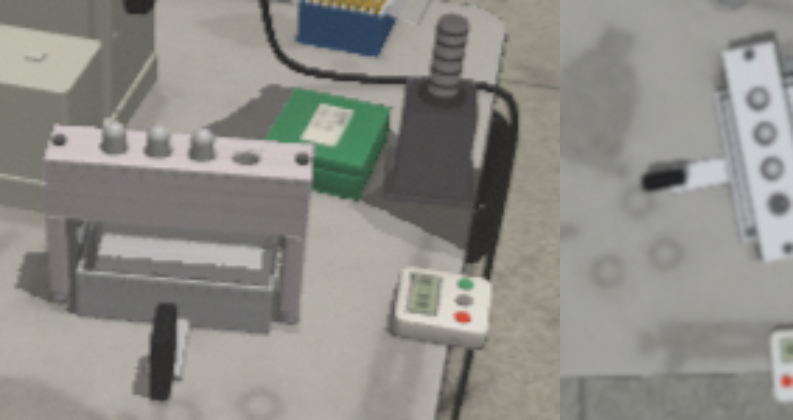

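The side view shows the tray under the bridge and the punch upright in its holder (crop top (453,20), guard (445,88)). The top view shows the grip plate in line with the bridge.

```bash
python3 - <<'E'
from h import *
print(onz("side",260+453/2.8-.5,160+20/2.8-.5,148),onz("side",260+445/2.8-.5,160+90/2.8-.5,86), proj("side",(391.5,-245.7,148)),proj("side",(391.5,-245.7,86)),proj("top",(391.5,-245.7,148)))
go(391.5,-245.7,90,-80.4)
# top face tray vs bridge
E
```

```text
[ 391.8 -244.7  148. ] [ 389.5 -245.7   86. ] [421.5 166.5] [417.5 191.5] [461.4 314.2]
shift [ 0.34 -0.28 12.11] turn [ 0.     0.001 -0.001] | tcp [ 388.7 -248.9  211.1] ya -80.5 F [-0.1  0.7 -0.8] w 84.8 ff 0.0 t 15.4 q1,q7 [ 1.03 -1.02]
```

servo_tool(plan=[[[0.2, -0.2, 1, 0, 0, 0, -1], [0.3, -0.3, 2, 0, 0, 0, -1], [0.3, -0.3, 3, 0, 0, 0, -1], [0.3, -0.3, 3.5, 0, 0, 0, -1], [0.3, -0.3, 3.5, 0, 0, 0, -1]]])

```text
time_s: 15.95
tcp_pos: [393.0, -241.3, 175.3]
eef_rot: [-3.129, -0.269, 0.002]
force: [-0.6, 0.4, -0.1]
width: 0.998
finger_force: 0.0
```

```bash
python3 - <<'E'
from h import *
go(391.5,-245.5,90,-80.4)
E
```

```text
shift [-0.21  0.4   8.53] turn [-0.001  0.001  0.004] | tcp [ 393.  -241.3  175.3] ya -80.2 F [-0.6  0.4 -0.1] w 84.8 ff 0.0 t 15.9 q1,q7 [ 1.   -1.07]
```

servo_tool(plan=[[[-0.1, 0.2, 2, 0, 0, 0, -1], [-0.2, 0.4, 4, 0, 0, 0, -1], [-0.2, 0.4, 6, 0, 0, 0, -1], [-0.2, 0.4, 7.5, 0, 0, 0, -1], [-0.2, 0.4, 8.2, 0, 0, 0, -1]]])

```text
time_s: 16.45
tcp_pos: [391.7, -245.9, 93.3]
eef_rot: [-3.129, -0.268, 0.001]
force: [0.3, -0.4, -1.1]
width: 1.0
finger_force: 0.0
```

servo_tool(plan=[[[0, 0, 0, 0, 0, 0, -1], [0, 0, 0, 0, 0, 0, -1], [0, 0, 0, 0, 0, 0, -1]]])

```text
time_s: 16.75
tcp_pos: [392.3, -246.5, 95.1]
eef_rot: [3.129, 0.268, 0.001]
force: [0.4, -0.2, -0.2]
width: 1.0
finger_force: 0.0
```

```bash
python3 - <<'E'
from h import *
go(391.5,-245.5,90,-80.4)
E
```

```text
shift [-0.06 -0.11  0.5 ] turn [ 0.001 -0.001  0.003] | tcp [ 392.3 -246.5   95.1] ya -80.2 F [ 0.4 -0.2 -0.2] w 85.0 ff 0.0 t 16.8 q1,q7 [ 0.95 -1.16]
```

servo_tool(plan=[[[0, -0.1, 0.2, 0, 0, 0, -1], [0, -0.1, 0.4, 0, 0, 0, -0.3], [0, -0.1, 0.4, 0, 0, 0, 0.2], [0, -0.1, 0.4, 0, 0, 0, 0.6], [0, -0.1, 0.4, 0, 0, 0, 1]]], squeeze=90)

```text
time_s: 17.25
tcp_pos: [391.7, -245.3, 90.3]
eef_rot: [-3.13, -0.268, 0.0]
force: [0.3, -0.9, 0.4]
width: 0.33
finger_force: 0.0
```

servo_tool(plan=[[[0, 0, 0, 0, 0, 0, 1], [0, 0, 0, 0, 0, 0, 1], [0, 0, 0, 0, 0, 0, 1], [0, 0, 0, 0, 0, 0, 1], [0, 0, 0, 0, 0, 0, 1]]])

```text
time_s: 17.75
tcp_pos: [391.8, -245.3, 90.6]
eef_rot: [3.13, 0.268, 0.0]
force: [-1.8, 0.8, 9.1]
width: 0.26
finger_force: 87.6
```

```bash
python3 - <<'E'
from h import *
go(391.5,-245.5,210,-80.4)
E
```

```text
shift [ -0.03   0.02 -11.94] turn [0.    0.    0.003] | tcp [ 391.8 -245.3   90.6] ya -80.2 F [-1.8  0.8  9.1] w 22.1 ff 87.6 t 17.8 q1,q7 [ 0.95 -1.17]
```

servo_tool(plan=[[[0, 0, -2, 0, 0, 0, 1], [0, 0, -5, 0, 0, 0, 1], [0, 0, -9, 0, 0, 0, 1], [0, 0, -13, 0, 0, 0, 1], [0, 0, -16, 0, 0, 0, 1]]])

```text
time_s: 18.25
tcp_pos: [391.8, -245.2, 252.5]
eef_rot: [3.129, 0.268, 0.001]
force: [0.9, -0.6, -2.6]
width: 0.262
finger_force: 88.3
```

servo_tool(plan=[[[1.7, -1.8, 0, 0, 0, 0, 1], [3.5, -3.5, 0, 0, 0, 0, 1], [5.2, -5.3, 0, 0, 0, 0, 1], [7, -7, 0, 0, 0, 0, 1], [8.7, -8.8, 0, 0, 0, 0, 1]]])

```text
time_s: 18.75
tcp_pos: [462.8, -142.9, 250.2]
eef_rot: [-3.13, -0.268, 0.0]
force: [-0.6, -0.3, -2.3]
width: 0.257
finger_force: 88.5
```

servo_tool(plan=[[[1.7, -1.8, 0, 0, 0, 0, 1], [3.5, -3.5, 0, 0, 0, 0, 1], [5.2, -5.3, 0, 0, 0, 0, 1], [7, -7, 0, 0, 0, 0, 1], [8.7, -8.8, 0, 0, 0, 0, 1]]])

```text
time_s: 19.25
tcp_pos: [533.6, -41.5, 250.0]
eef_rot: [-3.13, -0.268, 0.001]
force: [-0.2, 0.2, -1.7]
width: 0.262
finger_force: 88.5
```

servo_tool(plan=[[[0, 0, 0, 0, 0, 0, 1], [0, 0, 0, 0, 0, 0, 1], [0, 0, 0, 0, 0, 0, 1], [0, 0, 0, 0, 0, 0, 1], [0, 0, 0, 0, 0, 0, 1]]])

```text
time_s: 19.75
tcp_pos: [533.0, -42.9, 250.3]
eef_rot: [3.13, 0.266, -0.0]
force: [-0.5, -0.1, -2.2]
width: 0.259
finger_force: 88.6
```

```bash
python3 - <<'E'
from h import *
go(534.1,-41.5,236,-80.4)
E
```

```text
shift [ 0.13 -0.12  1.43] turn [0.    0.    0.002] | tcp [533.  -42.9 250.3] ya -80.3 F [-0.5 -0.1 -2.2] w 22.0 ff 88.6 t 19.8 q1,q7 [ 0.63 -1.58]
```

servo_tool(plan=[[[0.1, -0.1, 0.7, 0, 0, 0, 1], [0.1, -0.1, 1.4, 0, 0, 0, 1], [0.1, -0.1, 1.4, 0, 0, 0, 1], [0.1, -0.1, 1.4, 0, 0, 0, 1], [0.1, -0.1, 1.4, 0, 0, 0, 1]]])

```text
time_s: 20.25
tcp_pos: [534.1, -41.1, 236.4]
eef_rot: [-3.13, -0.268, -0.0]
force: [0.4, 0.4, -1.7]
width: 0.26
finger_force: 88.6
```

```bash
python3 - <<'E'
from h import *
i=snap("side","s5.png")
cv2.imwrite("pics/g.png",cv2.resize(i[130:250,260:400],(700,600),interpolation=cv2.INTER_CUBIC)[:,:,::-1])
go(534.1,-41.5,236,-80.4)
t=read_state()["tcp_pos"];print(proj("side",t-[0,0,80.6]),proj("side",t-[0,0,40]),proj("side",(534.1,-41.5,145)))
E
```

```text
shift [-0.01  0.04  0.04] turn [-0.    -0.     0.003] | tcp [534.2 -41.1 236.4] ya -80.2 F [-0.6 -0.5 -2.6] w 21.9 ff 88.6 t 20.3 q1,q7 [ 0.62 -1.6 ]
[332.3 200.7] [333.  181.6] [332.2 205.5]
```

View pics/g.png

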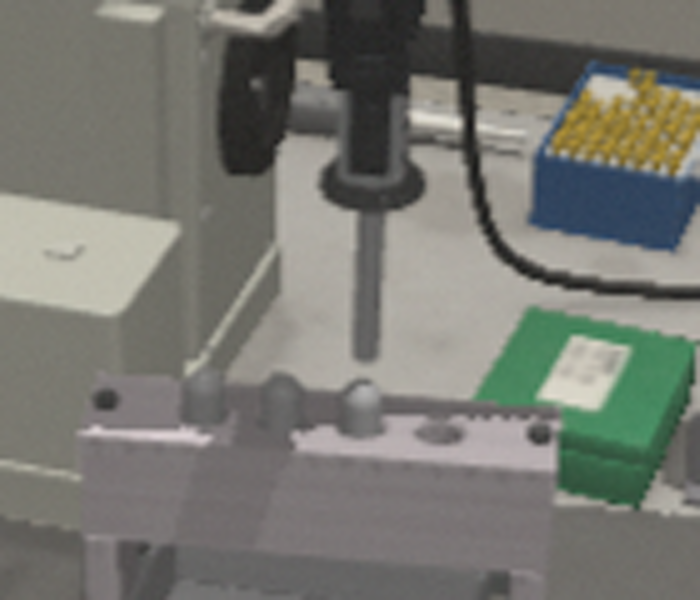

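The punch tip is at about (333.2,201.6) and the pin's top at (332.2,206) in the side view: about 1.5 mm off in x, so I shift by that.

servo_tool(plan=[[[0.1, 0, 0.4, 0, 0, 0, 1], [0.15, 0, 0.8, 0, 0, 0, 1], [0.15, 0, 1.2, 0, 0, 0, 1], [0.15, 0, 1.6, 0, 0, 0, 1], [0.15, 0, 2.0, 0, 0, 0, 1]]], squeeze=110)

```text
time_s: 20.8
tcp_pos: [535.7, -40.6, 216.1]
eef_rot: [-3.13, -0.268, -0.0]
force: [-0.6, 1.8, 2.5]
width: 0.257
finger_force: 107.4
```

servo_tool(plan=[[[0, 0, 0.5, 0, 0, 0, 1], [0, 0, 1, 0, 0, 0, 1], [0, 0, 1.5, 0, 0, 0, 1], [0, 0, 2, 0, 0, 0, 1], [0, 0, 2, 0, 0, 0, 1]]])

```text
time_s: 21.3
tcp_pos: [535.0, -41.1, 195.3]
eef_rot: [-3.13, -0.268, 0.002]
force: [-0.4, -0.2, -3.2]
width: 0.251
finger_force: 107.8
```

```bash
python3 - <<'E'
from h import *
go(534.1,-41.5,152,-80.4)
E
```

```text
shift [-0.09  0.02  4.33] turn [-0.     0.001  0.003] | tcp [535.  -41.1 195.3] ya -80.2 F [-0.4 -0.2 -3.2] w 21.3 ff 107.8 t 21.3 q1,q7 [ 0.6  -1.63]
```

servo_tool(plan=[[[0, 0, 0.6, 0, 0, 0, 1], [0, 0, 1.2, 0, 0, 0, 1], [0, 0, 1.8, 0, 0, 0, 1], [0, 0, 2.4, 0, 0, 0, 1], [0, 0, 3, 0, 0, 0, 1]]])

```text
time_s: 21.8
tcp_pos: [535.4, -40.8, 165.6]
eef_rot: [-3.13, -0.268, 0.0]
force: [-0.2, 2.3, -1.2]
width: 0.256
finger_force: 107.6
```

servo_tool(plan=[[[0, 0, 0.5, 0, 0, 0, 1], [0, 0, 1, 0, 0, 0, 1], [0, 0, 1.3, 0, 0, 0, 1], [0, 0, 1.3, 0, 0, 0, 1], [0, 0, 1.3, 0, 0, 0, 1]]])

```text
time_s: 22.3
tcp_pos: [535.3, -40.8, 153.1]
eef_rot: [-3.13, -0.268, 0.001]
force: [-1.4, 2.6, -3.7]
width: 0.252
finger_force: 107.7
```

```bash
python3 - <<'E'
from h import *
i=snap("side","s6.png")
cv2.imwrite("pics/k.png",cv2.resize(i[180:300,260:400],(700,600),interpolation=cv2.INTER_CUBIC)[:,:,::-1])
go(534.1,-41.5,236,-80.4)
E
```

```text
shift [-0.14  0.05 -8.27] turn [-0.     0.     0.003] | tcp [535.4 -40.8 153.3] ya -80.2 F [-0.8  3.5 -2.7] w 21.8 ff 107.7 t 22.4 q1,q7 [ 0.57 -1.67]
```

View pics/k.png

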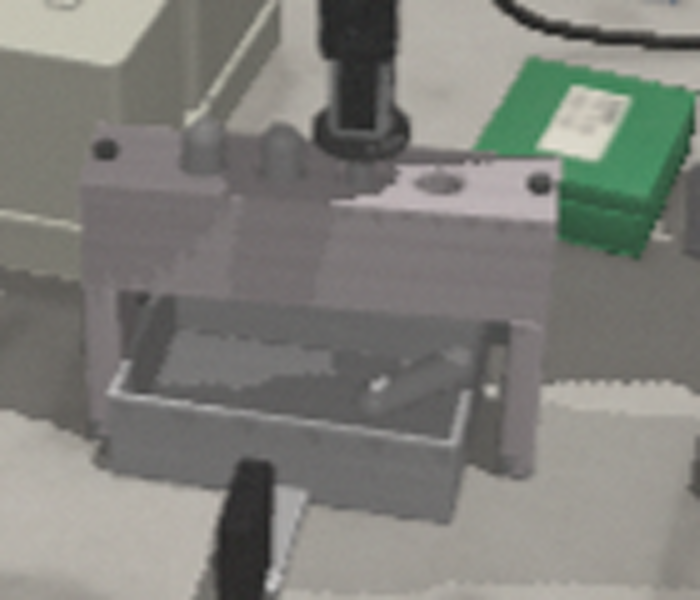

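The side view shows pin 1 lying in the tray at crop (420,375). The tray has been knocked: its near wall now runs (281,259) to (352,268) and its grip is at (309,285), where it was (318,285).

```bash
python3 - <<'E'
from h import *
xb=np.array([.166,-.986]);yb=np.array([.986,.166]);o=np.array([549,-39])
B=lambda p:[round(float((p[:2]-o)@xb),1),round(float((p[:2]-o)@yb),1)]
F=lambda u,v:(260+u/2.8-.5,160+v/2.8-.5)
G=lambda u,v:(260+u/5-.4,180+v/5-.4)
print("before",B(onz("side",*F(80,278),40)),B(onz("side",*F(273,288),40)),"grip top",B(onz("side",*F(163,308),55)))
print("now",B(onz("side",*G(107,393),40)),B(onz("side",*G(462,440),40)),"grip top",B(onz("side",*G(253,463),55)),[B(onz("side",*G(*p),55)) for p in((240,463),(268,463))])
i=camera("top");cv2.imwrite("pics/t6.png",i[:,:,::-1])
E
```

```text
before [-40.2, 64.3] [-32.6, -70.0] grip top [-82.4, 1.1]
now [-40.3, 78.3] [-49.8, -61.3] grip top [-91.9, 13.8] [[-92.5, 18.5], [-91.1, 8.3]]
```

servo_tool(plan=[[[0, 0, -2, 0, 0, 0, 1], [0, 0, -4, 0, 0, 0, 1], [0, 0, -6, 0, 0, 0, 1], [0, 0, -8, 0, 0, 0, 1], [0, 0, -9, 0, 0, 0, 1]]])

```text
time_s: 22.9
tcp_pos: [536.2, -41.3, 245.1]
eef_rot: [3.129, 0.267, 0.003]
force: [-0.6, 0.5, -2.4]
width: 0.252
finger_force: 108.0
```

servo_tool(plan=[[[0.5, -3, 0, 0, 0, 0, 1], [1, -6, 0, 0, 0, 0, 1], [1.6, -9, 0, 0, 0, 0, 1], [2.1, -12, 0, 0, 0, 0, 1], [2.6, -15, 0, 0, 0, 0, 1]]])

```text
time_s: 23.4
tcp_pos: [535.6, 112.2, 243.1]
eef_rot: [3.13, 0.267, -0.0]
force: [0.3, 0.1, -2.4]
width: 0.256
finger_force: 108.1
```

servo_tool(plan=[[[0, 0, 0, 0, 0, 0, 1], [0, 0, 2, 0, 0, 0, 1], [0, 0, 4, 0, 0, 0, 1], [0, 0, 6, 0, 0, 0, 1], [0, 0, 6, 0, 0, 0, 1]]])

```text
time_s: 23.9
tcp_pos: [534.6, 110.3, 181.0]
eef_rot: [3.13, 0.267, -0.006]
force: [-1.2, -0.4, -2.3]
width: 0.254
finger_force: 108.3
```

```bash
python3 - <<'E'
from h import *
i=snap("side","s7.png");j=snap("top","t7.png")
cv2.imwrite("pics/m.png",np.hstack([cv2.resize(i[170:320,250:400],(500,500),interpolation=cv2.INTER_CUBIC),cv2.resize(j[180:270,290:344],(300,500),interpolation=cv2.INTER_CUBIC)])[:,:,::-1])
go(535.9,110.9,96,-80.4)
E
```

```text
shift [0.01 0.02 8.76] turn [-0.     0.     0.003] | tcp [535.8 111.1 183.6] ya -80.2 F [ 0.   0.1 -1.7] w 21.4 ff 108.3 t 24.0 q1,q7 [ 0.34 -1.95]
```

View pics/m.png

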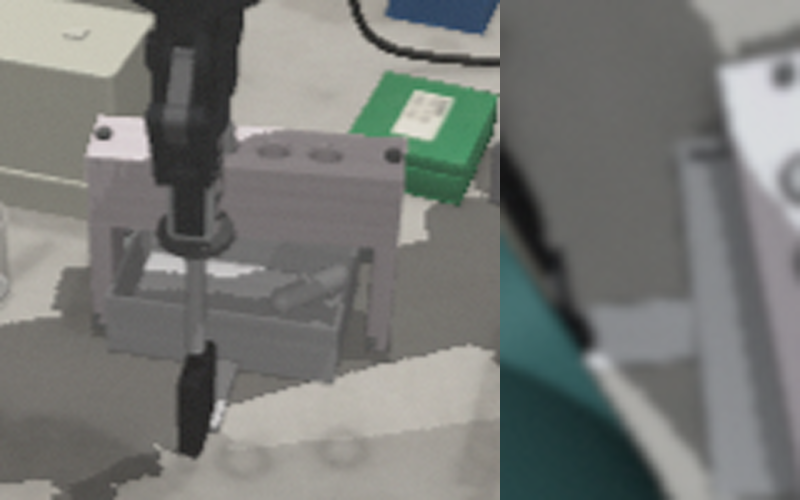

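The side view shows the punch shaft at crop (197,300), above and short of the grip plate, whose near end is at crop (190,455); hole 1 is empty and pin 1 lies in the tray.

```bash
python3 - <<'E'
from h import *
xb=np.array([.166,-.986]);yb=np.array([.986,.166]);o=np.array([549,-39])
B=lambda p:[round(float((p[:2]-o)@xb),1),round(float((p[:2]-o)@yb),1)]
M=lambda u,v:(250+u*.3-.4,170+v*.3-.4)
print([B(onz("side",*M(*p),z)) for p,z in(((180,450),6),((200,455),6),((180,373),55),((201,373),55),((108,303),40),((343,330),40))])
print(proj("side",np.r_[o-150*xb+12*yb,103]),M(197,352))
E
```

```text
[[-127.3, 21.0], [-129.6, 9.5], [-119.1, 22.2], [-117.5, 11.0], [-47.1, 75.1], [-52.7, -62.4]]
[306.8 272.6] (308.70000000000005, 275.20000000000005)
```

servo_tool(plan=[[[0.1, 0, 2, 0, 0, 0, 1], [0.2, 0, 4, 0, 0, 0, 1], [0.4, 0, 6, 0, 0, 0, 1], [0.4, 0, 8, 0, 0, 0, 1], [0.4, 0, 8.6, 0, 0, 0, 1]]])

```text
time_s: 24.5
tcp_pos: [539.6, 111.7, 96.8]
eef_rot: [3.13, 0.267, -0.001]
force: [0.0, 0.3, -2.6]
width: 0.257
finger_force: 108.3
```

servo_tool(plan=[[[0, 0.4, 0, 0, 0, 0, 1], [0, 0.8, 0, 0, 0, 0, 1], [0, 1.2, 0, 0, 0, 0, 1], [0, 1.6, 0, 0, 0, 0, 1], [0, 2, 0, 0, 0, 0, 1]]])

```text
time_s: 25.0
tcp_pos: [543.3, 92.1, 97.8]
eef_rot: [-3.13, -0.268, -0.001]
force: [-0.8, 2.7, -1.8]
width: 0.255
finger_force: 108.4
```

servo_tool(plan=[[[0, 0.15, 0, 0, 0, 0, 1], [0, 0.3, 0, 0, 0, 0, 1], [0, 0.45, 0, 0, 0, 0, 1], [0, 0.6, 0, 0, 0, 0, 1], [0, 0.7, 0, 0, 0, 0, 1]]])

```text
time_s: 25.5
tcp_pos: [544.1, 85.9, 97.3]
eef_rot: [-3.129, -0.268, 0.0]
force: [-2.4, 7.0, -0.8]
width: 0.258
finger_force: 108.6
```

```bash
python3 - <<'E'
from h import *
p=np.array([549,-39])-120*np.array([.166,-.986])+15*np.array([.986,.166])
go(*p,96,-80.4)
i=snap("side","s8.png")
cv2.imwrite("pics/n.png",cv2.resize(i[170:320,250:400],(600,600),interpolation=cv2.INTER_CUBIC)[:,:,::-1])
E
```

```text
shift [-0.09  0.4   0.13] turn [-0.001  0.     0.004] | tcp [544.1  85.9  97.3] ya -80.2 F [-2.4  7.  -0.8] w 21.9 ff 108.6 t 25.5 q1,q7 [ 0.32 -1.99]
```

View pics/n.png

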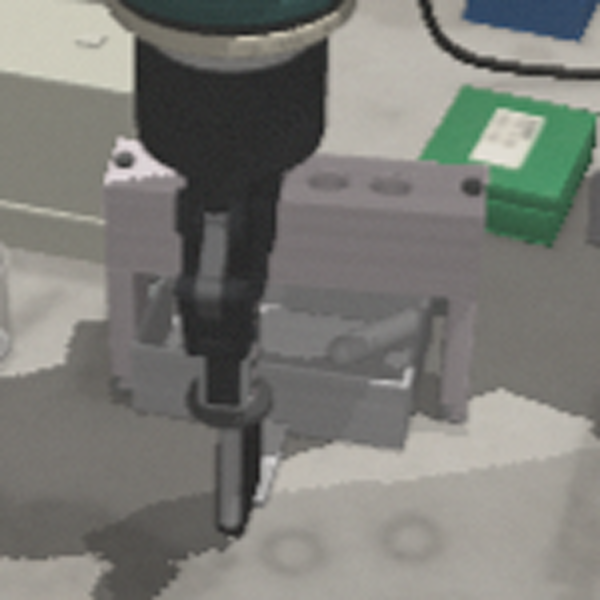

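The shaft bears on the plate end at crop (230,500), and the tray has moved in and nearly squared up.

servo_tool(plan=[[[0, 0.1, 0, 0, 0, 0, 1], [0, 0.2, 0, 0, 0, 0, 1], [0, 0.3, 0, 0, 0, 0, 1], [0, 0.3, 0, 0, 0, 0, 1], [0, 0.3, 0, 0, 0, 0, 1]]])

```text
time_s: 26.05
tcp_pos: [543.9, 84.9, 97.3]
eef_rot: [-3.127, -0.271, 0.001]
force: [-6.3, 14.6, 1.3]
width: 0.254
finger_force: 109.3
```

```bash
python3 - <<'E'
from h import *
p=np.array([549,-39])-120*np.array([.166,-.986])+15*np.array([.986,.166])
go(*p,96,-80.4)
i=snap("side","s9.png")
a=cv2.cvtColor(i[225:300,270:370],cv2.COLOR_RGB2GRAY)
cv2.imwrite("pics/o.png",cv2.resize(i[215:305,260:380],(800,600),interpolation=cv2.INTER_CUBIC)[:,:,::-1])
E
```

```text
shift [-0.05  0.3   0.13] turn [-0.003  0.     0.005] | tcp [543.9  84.9  97.3] ya -80.1 F [-6.3 14.6  1.3] w 21.6 ff 109.3 t 26.1 q1,q7 [ 0.33 -1.98]
```

View pics/o.png

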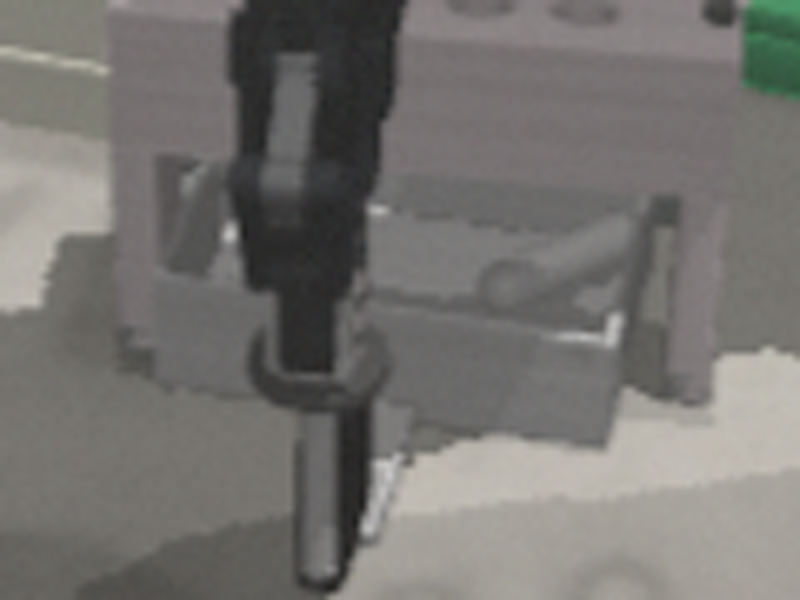

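The near wall's top runs from (283.5,256) to (351.8,265) in the side view; under 14.6 N the tray scarcely moves.

```bash
python3 - <<'E'
from h import *
xb=np.array([.166,-.986]);yb=np.array([.986,.166]);o=np.array([549,-39])
B=lambda p:[round(float((p[:2]-o)@xb),1),round(float((p[:2]-o)@yb),1)]
M=lambda u,v:(260+u/6.667-.4,215+v/6.667-.4)
print([B(onz("side",*M(*p),z)) for p,z in(((157,275),40),((612,337),40),((605,445),0),((160,390),0))])
E
```

```text
[[-32.4, 75.4], [-42.6, -59.6], [-44.1, -59.9], [-37.5, 74.7]]
```

servo_tool(plan=[[[-0.3, 0.05, 0, 0, 0, 0, 1], [-0.6, 0.1, 0, 0, 0, 0, 1], [-0.9, 0.2, 0, 0, 0, 0, 1], [-1.2, 0.3, 0, 0, 0, 0, 1], [-1.2, 0.3, 0, 0, 0, 0, 1]]])

```text
time_s: 26.6
tcp_pos: [532.4, 79.2, 97.3]
eef_rot: [-3.128, -0.27, 0.001]
force: [-5.3, 10.5, 1.4]
width: 0.254
finger_force: 109.3
```

```bash
python3 - <<'E'
from h import *
p=np.array([549,-39])-120*np.array([.166,-.986])+0*np.array([.986,.166])
go(*p,96,-80.4)
i=snap("side","s10.png")
cv2.imwrite("pics/p.png",cv2.resize(i[215:305,260:380],(800,600),interpolation=cv2.INTER_CUBIC)[:,:,::-1])
E
```

```text
shift [-0.33 -0.07  0.13] turn [-0.002  0.001  0.005] | tcp [532.4  79.2  97.3] ya -80.1 F [-5.3 10.5  1.4] w 21.6 ff 109.3 t 26.6 q1,q7 [ 0.34 -1.98]
```

View pics/p.png

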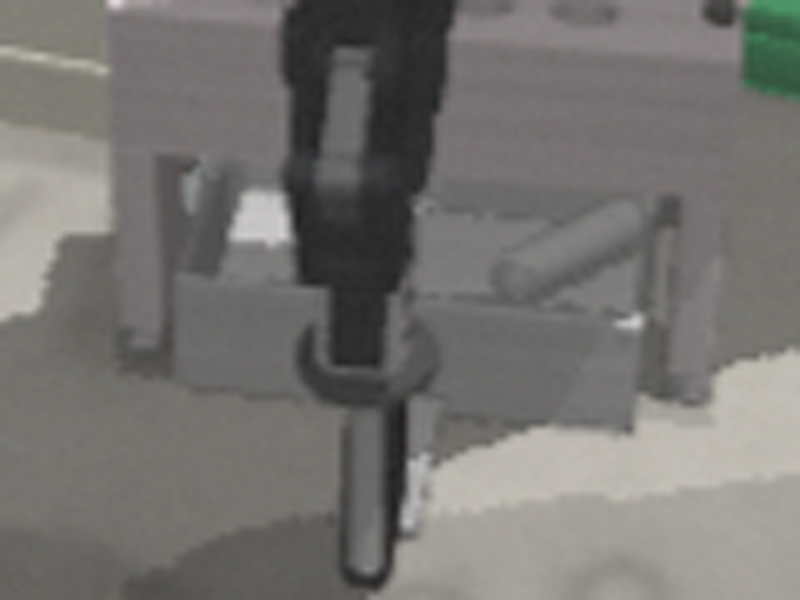

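The tray has squared up: its near wall now runs from crop (177,275) to (640,322). That was my 14th picture, so from here I measure by script only.

```bash
python3 - <<'E'
from h import *
xb=np.array([.166,-.986]);yb=np.array([.986,.166]);o=np.array([549,-39])
B=lambda p:[round(float((p[:2]-o)@xb),1),round(float((p[:2]-o)@yb),1)]
M=lambda u,v:(260+u/6.667-.4,215+v/6.667-.4)
print([B(onz("side",*M(*p),z)) for p,z in(((177,275),40),((640,323),40),((635,430),0),((175,388),0))])
E
```

```text
[[-31.6, 69.5], [-35.1, -67.3], [-36.1, -68.3], [-36.0, 70.3]]
```

servo_tool(plan=[[[0, -0.5, 0, 0, 0, 0, 1], [0, -1, 0, 0, 0, 0, 1], [0, -2, 0, 0, 0, 0, 1], [0, -2, -2, 0, 0, 0, 1], [0, -2, -4, 0, 0, 0, 1]]])

```text
time_s: 27.15
tcp_pos: [529.4, 98.1, 137.5]
eef_rot: [-3.13, -0.27, 0.002]
force: [-0.4, 0.2, -2.1]
width: 0.255
finger_force: 108.8
```

servo_tool(plan=[[[0, 0, -3, 0, 0, 0, 1], [0, 0, -6, 0, 0, 0, 1], [0, 0, -9, 0, 0, 0, 1], [0, 0, -11, 0, 0, 0, 1], [0, 0, -11, 0, 0, 0, 1]]])

```text
time_s: 27.65
tcp_pos: [530.9, 98.0, 249.8]
eef_rot: [3.13, 0.268, 0.006]
force: [0.1, 0.4, -3.8]
width: 0.259
finger_force: 108.9
```

```bash
python3 - <<'E'
from h import *
t=np.array([532.4,79.2,97.3])
for z in(12,80.6): print("pred p crop",(proj("side",t-[0,0,z])-[260,215])*6.667)
t=np.array([534.2,-41.1,236.4])
for z in(12,80.6): print("pred g crop",(proj("side",t-[0,0,z])-[260,130])*5)
go(564.7,-35.7,243,-80.4)
E
```

```text
pred p crop [361.3514 363.3515]
pred p crop [358.6846 555.3611]
pred g crop [367.5 189. ]
pred g crop [361.5 353.5]
shift [ 1.05 13.75  0.69] turn [ 0.001 -0.004  0.003] | tcp [530.9  98.  249.8] ya -80.2 F [ 0.1  0.4 -3.8] w 22.0 ff 108.9 t 27.6 q1,q7 [ 0.41 -1.87]
```

servo_tool(plan=[[[0.2, 2.5, 0, 0, 0, 0, 1], [0.4, 5, 0, 0, 0, 0, 1], [0.6, 7.5, 0, 0, 0, 0, 1], [0.8, 10, 0, 0, 0, 0, 1], [1, 12, 0, 0, 0, 0, 1]]])

```text
time_s: 28.15
tcp_pos: [560.1, -20.7, 246.1]
eef_rot: [3.13, 0.267, -0.002]
force: [0.2, -0.5, -2.4]
width: 0.255
finger_force: 108.9
```

servo_tool(plan=[[[0.05, 0.9, 0, 0, 0, 0, 1], [0.05, 1.75, 0.3, 0, 0, 0, 1], [0.05, 1.75, 0.6, 0, 0, 0, 1], [0.05, 1.75, 0.6, 0, 0, 0, 1], [0.05, 1.75, 0.6, 0, 0, 0, 1]]])

```text
time_s: 28.65
tcp_pos: [563.5, -35.4, 241.2]
eef_rot: [-3.13, -0.27, 0.0]
force: [0.0, -0.2, -2.4]
width: 0.253
finger_force: 108.9
```

```bash
python3 - <<'E'
from h import *
go(564.7,-35.7,236,-80.4)
snap("side","s11.png"); ref=cv2.imread("pics/s4.png").astype(int)
for f,t in(("s5",np.array([534.2,-41.1,236.4])),("s11",read_state()["tcp_pos"])):
    im=cv2.imread(f"pics/{f}.png").astype(int); m=np.abs(im-ref).sum(2)
    a=proj("side",t-[0,0,12]);b=proj("side",t-[0,0,80.6]); print(f,a,b)
    for v in range(int(b[1])-16,int(b[1])+5,2):
        u0=int(round(b[0]));print(v,m[v,u0-8:u0+11].tolist())
E
```

```text
shift [0.11 0.04 0.52] turn [-0.     0.     0.005] | tcp [563.5 -35.4 241.2] ya -80.1 F [ 0.  -0.2 -2.4] w 21.5 ff 108.9 t 28.6 q1,q7 [ 0.59 -1.63]
s5 [333.5 167.8] [332.3 200.7]
184 [3, 15, 8, 5, 6, 2, 38, 161, 216, 211, 201, 219, 111, 26, 5, 12, 11, 6, 9]
186 [10, 6, 11, 5, 6, 12, 46, 162, 218, 194, 198, 214, 71, 9, 5, 6, 11, 15, 13]
188 [5, 11, 12, 9, 11, 8, 70, 180, 221, 200, 206, 227, 60, 9, 6, 7, 4, 10, 16]
190 [9, 3, 4, 8, 4, 7, 78, 183, 215, 202, 218, 233, 61, 12, 11, 9, 1, 11, 4]
192 [3, 7, 13, 7, 15, 5, 75, 180, 212, 203, 208, 198, 49, 8, 15, 5, 13, 4, 5]
194 [4, 10, 4, 9, 10, 3, 94, 194, 212, 197, 200, 198, 49, 14, 4, 6, 10, 6, 10]
196 [4, 6, 7, 8, 6, 1, 103, 199, 205, 205, 210, 199, 52, 4, 7, 6, 5, 8, 9]
198 [13, 15, 11, 16, 11, 7, 105, 200, 205, 204, 222, 158, 35, 5, 12, 10, 11, 10, 6]
200 [11, 13, 16, 14, 16, 12, 100, 198, 199, 202, 216, 144, 25, 5, 4, 7, 14, 6, 85]
202 [7, 9, 5, 4, 9, 11, 17, 57, 101, 114, 92, 28, 6, 6, 6, 90, 144, 182, 199]
204 [7, 11, 6, 6, 15, 6, 11, 3, 11, 10, 90, 147, 186, 198, 185, 192, 205, 192, 194]
s11 [316.9 164.3] [316.4 197.4]
181 [4, 3, 5, 2, 2, 2, 13, 7, 148, 198, 204, 192, 51, 5, 7, 7, 12, 12, 9]
183 [8, 5, 1, 4, 6, 1, 39, 15, 147, 202, 206, 195, 52, 7, 10, 4, 7, 9, 11]
185 [2, 5, 3, 12, 6, 9, 35, 14, 145, 203, 195, 192, 45, 8, 6, 6, 9, 10, 4]
187 [1, 10, 2, 2, 6, 6, 4, 11, 132, 188, 196, 189, 42, 12, 11, 7, 5, 6, 10]
189 [2, 2, 2, 2, 2, 2, 4, 102, 157, 178, 193, 183, 39, 11, 7, 8, 9, 3, 7]
191 [1, 13, 5, 6, 3, 4, 80, 139, 138, 134, 169, 177, 43, 1, 9, 8, 7, 11, 12]
193 [3, 3, 2, 5, 5, 1, 70, 132, 139, 124, 161, 151, 33, 7, 11, 10, 3, 10, 9]
195 [13, 2, 8, 2, 1, 8, 71, 132, 119, 99, 117, 120, 31, 6, 3, 3, 5, 10, 6]
197 [2, 7, 3, 8, 4, 2, 62, 125, 105, 108, 119, 128, 27, 4, 8, 7, 3, 3, 9]
199 [8, 14, 5, 5, 2, 3, 5, 44, 48, 54, 24, 7, 6, 12, 8, 10, 5, 5, 7]
201 [4, 3, 1, 8, 4, 6, 3, 6, 10, 8, 7, 13, 6, 11, 5, 10, 11, 11, 9]
```

servo_tool(plan=[[[0.1, 0, 0.5, 0, 0, 0, 1], [0.1, 0, 1, 0, 0, 0, 1], [0.1, 0, 1.5, 0, 0, 0, 1], [0.1, 0, 2, 0, 0, 0, 1], [0.1, 0, 2.4, 0, 0, 0, 1]]])

```text
time_s: 29.2
tcp_pos: [564.8, -36.0, 217.0]
eef_rot: [-3.13, -0.268, -0.0]
force: [-1.0, 1.9, 3.5]
width: 0.257
finger_force: 108.7
```

servo_tool(plan=[[[0, 0, 0.4, 0, 0, 0, 1], [0, 0, 0.8, 0, 0, 0, 1], [0, 0, 1.2, 0, 0, 0, 1], [0, 0, 1.6, 0, 0, 0, 1], [0, 0, 2, 0, 0, 0, 1]]])

```text
time_s: 29.7
tcp_pos: [564.7, -36.4, 196.9]
eef_rot: [-3.13, -0.268, 0.0]
force: [0.4, 1.7, 0.4]
width: 0.258
finger_force: 109.1
```

```bash
python3 - <<'E'
from h import *
go(564.7,-35.7,152.5,-80.4)
E
```

```text
shift [ 0.01 -0.06  4.44] turn [-0.     0.     0.003] | tcp [564.7 -36.4 196.9] ya -80.2 F [0.4 1.7 0.4] w 22.0 ff 109.1 t 29.7 q1,q7 [ 0.57 -1.66]
```

servo_tool(plan=[[[0, -0.05, 0.6, 0, 0, 0, 1], [0, -0.05, 1.2, 0, 0, 0, 1], [0, -0.05, 1.8, 0, 0, 0, 1], [0, -0.05, 2.4, 0, 0, 0, 1], [0, -0.05, 3, 0, 0, 0, 1]]])

```text
time_s: 30.2
tcp_pos: [564.5, -35.9, 166.6]
eef_rot: [-3.13, -0.268, 0.001]
force: [0.3, 2.7, -1.0]
width: 0.255
finger_force: 109.0
```

servo_tool(plan=[[[0, 0, 0.5, 0, 0, 0, 1], [0, 0, 1, 0, 0, 0, 1], [0, 0, 1.4, 0, 0, 0, 1], [0, 0, 1.4, 0, 0, 0, 1], [0, 0, 1.4, 0, 0, 0, 1]]])

```text
time_s: 30.7
tcp_pos: [564.4, -35.7, 153.1]
eef_rot: [-3.13, -0.268, 0.001]
force: [-1.5, 1.8, -3.4]
width: 0.252
finger_force: 109.0
```

servo_tool(plan=[[[0, 0, -2, 0, 0, 0, 1], [0, 0, -4, 0, 0, 0, 1], [0, 0, -6, 0, 0, 0, 1], [0, 0, -8, 0, 0, 0, 1], [0, 0, -9, 0, 0, 0, 1]]])

```text
time_s: 31.2
tcp_pos: [565.2, -36.1, 245.1]
eef_rot: [3.129, 0.267, 0.003]
force: [-0.5, 0.5, -1.8]
width: 0.254
finger_force: 108.9
```

servo_tool(plan=[[[0.6, 0, 0, 0, 0, 0, 1], [1.2, 0, 0, 0, 0, 0, 1], [1.8, 0, 0, 0, 0, 0, 1], [2.4, 0, 0, 0, 0, 0, 1], [3, 0, 0, 0, 0, 0, 1]]])

```text
time_s: 31.7
tcp_pos: [594.6, -30.5, 242.6]
eef_rot: [-3.13, -0.268, 0.001]
force: [-0.1, -0.5, -3.5]
width: 0.256
finger_force: 108.9
```

```bash
python3 - <<'E'
from h import *
go(594.3,-30.7,236,-80.4)
i=snap("side","s12.png")[:,:,::-1]
# tray check: compare with s10/s4 around tray & pin2 site
for f in("s4","s5","s6","s10"):
    r=cv2.imread(f"pics/{f}.png").astype(int); d=np.abs(i.astype(int)-r).sum(2)
    print(f,"grip region",d[265:300,295:335].mean().round(1),"near wall",d[255:280,335:356].mean().round(1),"pin2",d[203:216,312:321].mean().round(1))
E
```

```text
shift [-0.03  0.01  0.66] turn [-0.001  0.001  0.003] | tcp [594.6 -30.5 242.6] ya -80.2 F [-0.1 -0.5 -3.5] w 21.8 ff 108.9 t 31.7 q1,q7 [ 0.55 -1.66]
s4 grip region 54.8 near wall 27.7 pin2 76.2
s5 grip region 105.7 near wall 45.3 pin2 103.2
s6 grip region 105.6 near wall 47.2 pin2 101.8
s10 grip region 84.4 near wall 23.3 pin2 296.7
```

```bash
python3 - <<'E'
from h import *
for f in("s4","s5","s6","s12"):
    g=cv2.imread(f"pics/{f}.png").max(2)[262:310,290:340]; m=(g<60).astype(np.uint8)
    n,l,st,c=cv2.connectedComponentsWithStats(m); k=1+st[1:,4].argmax(); print(f,st[k],(c[k]+[290,262]).round(1))
E
```

```text
s4 [ 24   7   9  34 240] [317.7 285.3]
s5 [ 13  10  11  35 286] [308.4 289.1]
s6 [ 13  11  11  34 281] [308.4 289.1]
s12 [ 22   7   9  34 257] [315.9 285.2]
```

servo_tool(plan=[[[0, 0, 0.5, 0, 0, 0, 1], [0, 0, 1, 0, 0, 0, 1], [0, 0, 1.5, 0, 0, 0, 1], [0, 0, 2, 0, 0, 0, 1], [0, 0, 2.5, 0, 0, 0, 1]]])

```text
time_s: 32.25
tcp_pos: [594.2, -30.7, 218.1]
eef_rot: [-3.13, -0.268, -0.001]
force: [-0.7, 1.2, 2.4]
width: 0.254
finger_force: 108.7
```

servo_tool(plan=[[[0, 0, 0.4, 0, 0, 0, 1], [0, 0, 0.8, 0, 0, 0, 1], [0, 0, 1.2, 0, 0, 0, 1], [0, 0, 1.6, 0, 0, 0, 1], [0, 0, 2, 0, 0, 0, 1]]])

```text
time_s: 32.75
tcp_pos: [594.2, -30.7, 197.9]
eef_rot: [-3.13, -0.268, 0.0]
force: [-0.3, 2.1, 1.6]
width: 0.255
finger_force: 108.7
```

```bash
python3 - <<'E'
from h import *
go(594.3,-30.7,152.5,-80.4)
E
```

```text
shift [0.01 0.01 4.54] turn [-0.     0.     0.003] | tcp [594.2 -30.7 197.9] ya -80.2 F [-0.3  2.1  1.6] w 21.7 ff 108.7 t 32.8 q1,q7 [ 0.53 -1.68]
```

servo_tool(plan=[[[0, 0, 0.6, 0, 0, 0, 1], [0, 0, 1.2, 0, 0, 0, 1], [0, 0, 1.8, 0, 0, 0, 1], [0, 0, 2.4, 0, 0, 0, 1], [0, 0, 3, 0, 0, 0, 1]]])

```text
time_s: 33.25
tcp_pos: [594.1, -31.0, 167.6]
eef_rot: [3.13, 0.268, -0.001]
force: [0.5, 1.8, -0.7]
width: 0.254
finger_force: 108.8
```

servo_tool(plan=[[[0, 0, 0.5, 0, 0, 0, 1], [0, 0, 1, 0, 0, 0, 1], [0, 0, 1.6, 0, 0, 0, 1], [0, 0, 1.6, 0, 0, 0, 1], [0, 0, 1.6, 0, 0, 0, 1]]])

```text
time_s: 33.75
tcp_pos: [593.9, -30.7, 152.0]
eef_rot: [-3.13, -0.268, 0.001]
force: [-0.4, 1.8, -2.5]
width: 0.257
finger_force: 108.6
```

servo_tool(plan=[[[0, 0, -2, 0, 0, 0, 1], [0, 0, -4, 0, 0, 0, 1], [0, 0, -6, 0, 0, 0, 1], [0, 0, -8, 0, 0, 0, 1], [0, 0, -9.5, 0, 0, 0, 1]]])

```text
time_s: 34.25
tcp_pos: [594.5, -31.0, 248.9]
eef_rot: [3.13, 0.267, 0.002]
force: [-0.1, -0.5, -3.8]
width: 0.256
finger_force: 108.6
```

servo_tool(plan=[[[-2.4, 1.8, 0, 0, 0, 0, 1], [-4.7, 3.5, 0, 0, 0, 0, 1], [-7.1, 5.3, 0, 0, 0, 0, 1], [-9.4, 7.1, 0, 0, 0, 0, 1], [-11.8, 8.8, 0, 0, 0, 0, 1]]])

```text
time_s: 34.75
tcp_pos: [492.0, -138.6, 247.4]
eef_rot: [3.13, 0.267, 0.0]
force: [0.3, 0.7, -2.5]
width: 0.256
finger_force: 108.7
```

servo_tool(plan=[[[-2.4, 1.8, 0, 0, 0, 0, 1], [-4.7, 3.5, 0, 0, 0, 0, 1], [-7.1, 5.3, 0, 0, 0, 0, 1], [-9.4, 7.1, 0, 0, 0, 0, 1], [-11.8, 8.8, 0, 0, 0, 0, 1]]])

```text
time_s: 35.25
tcp_pos: [390.6, -245.3, 247.6]
eef_rot: [3.13, 0.268, 0.0]
force: [-0.1, -0.1, -2.1]
width: 0.256
finger_force: 108.7
```

servo_tool(plan=[[[0, 0, 0, 0, 0, 0, 1], [0, 0, 0, 0, 0, 0, 1], [0, 0, 0, 0, 0, 0, 1], [0, 0, 0, 0, 0, 0, 1], [0, 0, 0, 0, 0, 0, 1]]])

```text
time_s: 35.75
tcp_pos: [391.9, -243.8, 247.3]
eef_rot: [-3.13, -0.27, 0.0]
force: [-0.1, 0.7, -2.1]
width: 0.255
finger_force: 108.8
```

```bash
python3 - <<'E'
from h import *
go(391.8,-245.3,175,-80.2)
j=snap("top","t13.png");i=snap("side","s13.png")[:,:,::-1]
f="s13"; g=i.max(2)[262:310,290:340]; m=(g<60).astype(np.uint8)
n,l,st,c=cv2.connectedComponentsWithStats(m); k=1+st[1:,4].argmax(); print(f,st[k],(c[k]+[290,262]).round(1))
t=cv2.cvtColor(j,cv2.COLOR_RGB2GRAY); t0=cv2.imread("pics/top0.png",0)
for n,z,p in(("h0",126,-45),("h1",126,-15),("h2",126,15),("h3",126,45)):
    o=np.array([549,-39])+p*np.array([.986,.166]); u,v=proj("top",(*o,126)).round().astype(int); print(n,t0[v-3:v+4,u-3:u+4].mean().round(),t[v-3:v+4,u-3:u+4].mean().round())
print(m[::3].tolist() if 0 else "")
# bright pins in the tray region side view
gs=cv2.cvtColor(i,cv2.COLOR_BGR2GRAY); 
for v in range(236,268,2): print(v,gs[v,282:356:2].tolist())
E
```

```text
shift [-0.04  0.15  7.23] turn [-0.     0.     0.001] | tcp [ 391.9 -243.8  247.3] ya -80.1 F [-0.1  0.7 -2.1] w 21.7 ff 108.8 t 35.8 q1,q7 [ 1.1 -1. ]
s13 [ 22   7   9  34 253] [315.9 285.4]
h0 87.0 105.0
h1 133.0 104.0
h2 133.0 100.0
h3 132.0 101.0

236 [118, 117, 115, 114, 116, 117, 117, 116, 117, 118, 118, 116, 118, 117, 119, 118, 118, 118, 119, 120, 118, 119, 116, 119, 119, 120, 118, 117, 117, 118, 119, 115, 113, 116, 115, 114, 114]
238 [126, 91, 95, 100, 125, 115, 114, 119, 118, 118, 118, 117, 117, 117, 116, 117, 116, 118, 117, 118, 117, 119, 117, 117, 115, 116, 116, 116, 117, 116, 116, 117, 118, 119, 118, 119, 117]
240 [120, 81, 80, 81, 112, 103, 91, 97, 106, 108, 109, 109, 109, 112, 113, 126, 131, 118, 117, 119, 117, 118, 119, 117, 116, 117, 119, 118, 117, 119, 118, 118, 116, 118, 117, 117, 117]
242 [120, 82, 82, 130, 101, 84, 89, 97, 110, 107, 109, 106, 105, 114, 166, 189, 192, 146, 107, 107, 108, 107, 108, 109, 109, 110, 111, 111, 114, 116, 115, 115, 118, 116, 116, 117, 117]
244 [120, 89, 81, 125, 94, 78, 88, 152, 175, 161, 172, 150, 160, 187, 191, 183, 169, 142, 108, 107, 
[... 1398 characters left out ...]
 107, 109, 103, 108, 112, 112, 116, 125, 129, 134, 142, 154, 162, 158, 150, 117, 110, 94, 91, 88, 92, 106, 98, 111, 116, 117, 117, 124]
262 [115, 97, 97, 106, 106, 107, 105, 106, 105, 105, 106, 107, 105, 106, 107, 105, 105, 108, 101, 106, 107, 103, 107, 112, 116, 117, 127, 129, 129, 153, 157, 173, 152, 142, 121, 116, 125]
264 [110, 92, 98, 107, 106, 107, 106, 108, 107, 105, 106, 108, 107, 106, 108, 107, 104, 107, 105, 108, 103, 107, 105, 105, 105, 102, 104, 109, 106, 103, 108, 106, 103, 115, 123, 121, 129]
266 [113, 79, 100, 108, 107, 109, 107, 107, 107, 108, 107, 106, 107, 106, 108, 106, 107, 108, 107, 106, 107, 108, 108, 107, 107, 107, 107, 107, 107, 105, 108, 107, 106, 108, 107, 106, 105]
```

servo_tool(plan=[[[0, 0.05, 1.5, 0, 0, 0, 1], [0, 0.1, 3, 0, 0, 0, 1], [0, 0.1, 4.5, 0, 0, 0, 1], [0, 0.1, 6, 0, 0, 0, 1], [0, 0.1, 7.5, 0, 0, 0, 1]]])

```text
time_s: 36.35
tcp_pos: [391.8, -245.1, 171.7]
eef_rot: [-3.13, -0.268, -0.0]
force: [-0.1, -0.3, -3.2]
width: 0.257
finger_force: 108.8
```

servo_tool(plan=[[[0, 0, 0, 0, 0, 0, 1], [0, 0, 0, 0, 0, 0, 1], [0, 0, 0, 0, 0, 0, 1], [0, 0, 0, 0, 0, 0, 1], [0, 0, 0, 0, 0, 0, 1]]])

```text
time_s: 36.85
tcp_pos: [391.9, -245.4, 172.7]
eef_rot: [3.13, 0.268, 0.001]
force: [-0.5, -0.0, -2.2]
width: 0.256
finger_force: 108.8
```

```bash
python3 - <<'E'
from h import *
go(391.8,-245.3,91,-80.2)
E
```

```text
shift [-0.01 -0.02  8.17] turn [ 0.001 -0.    -0.   ] | tcp [ 391.9 -245.4  172.7] ya -80.2 F [-0.5 -0.  -2.2] w 21.8 ff 108.8 t 36.9 q1,q7 [ 1.06 -1.08]
```

servo_tool(plan=[[[0, 0, 0.4, 0, 0, 0, 1], [0, 0, 0.8, 0, 0, 0, 1], [0, 0, 1.2, 0, 0, 0, 1], [0, 0, 1.6, 0, 0, 0, 1], [0, 0, 2, 0, 0, 0, 1]]])

```text
time_s: 37.35
tcp_pos: [391.6, -245.2, 151.8]
eef_rot: [-3.13, -0.268, 0.0]
force: [0.3, 0.8, -2.3]
width: 0.252
finger_force: 108.8
```

```bash
python3 - <<'E'
from h import *
go(391.8,-245.3,91,-80.2)
E
```

```text
shift [0.02 0.01 6.08] turn [-0.  0. -0.] | tcp [ 391.6 -245.2  151.8] ya -80.2 F [ 0.3  0.8 -2.3] w 21.4 ff 108.8 t 37.4 q1,q7 [ 1.04 -1.11]
```

Tip is 9 mm inside the hole with no force, so I lower the punch the rest of the way.

servo_tool(plan=[[[0, 0, 1, 0, 0, 0, 1], [0, 0, 2, 0, 0, 0, 1], [0, 0, 3, 0, 0, 0, 1], [0, 0, 4, 0, 0, 0, 1], [0, 0, 5, 0, 0, 0, 1]]])

```text
time_s: 37.85
tcp_pos: [391.6, -245.2, 101.3]
eef_rot: [-3.13, -0.268, 0.0]
force: [1.0, -0.7, -1.9]
width: 0.254
finger_force: 108.8
```

servo_tool(plan=[[[0, 0, 0.3, 0, 0, 0, 1], [0, 0, 0.6, 0, 0, 0, 1], [0, 0, 0.9, 0, 0, 0, 1], [0, 0, 1.0, 0, 0, 0, 1], [0, 0, 1.0, 0, 0, 0, 1]]])

```text
time_s: 38.35
tcp_pos: [391.7, -245.3, 92.4]
eef_rot: [3.13, 0.268, 0.0]
force: [-0.8, 0.2, -2.6]
width: 0.254
finger_force: 108.8
```

```bash
python3 - <<'E'
from h import *
go(391.8,-245.3,91,-80.2)
E
```

```text
shift [ 0.01 -0.    0.14] turn [ 0. -0. -0.] | tcp [ 391.7 -245.3   92.4] ya -80.2 F [-0.8  0.2 -2.6] w 21.6 ff 108.8 t 38.4 q1,q7 [ 0.99 -1.19]
```

servo_tool(plan=[[[0, 0, 0.1, 0, 0, 0, 1], [0, 0, 0.2, 0, 0, 0, 1], [0, 0, 0.2, 0, 0, 0, 0], [0, 0, 0.2, 0, 0, 0, -1], [0, 0, 0.2, 0, 0, 0, -1]]])

```text
time_s: 38.85
tcp_pos: [391.7, -245.3, 90.3]
eef_rot: [3.13, 0.268, 0.0]
force: [-0.0, -0.7, -0.4]
width: 0.76
finger_force: 0.0
```

servo_tool(plan=[[[0, 0, 0, 0, 0, 0, -1], [0, 0, 0, 0, 0, 0, -1], [0, 0, -1.5, 0, 0, 0, -1], [0, 0, -4, 0, 0, 0, -1], [0, 0, -7, 0, 0, 0, -1]]])

```text
time_s: 39.35
tcp_pos: [391.3, -244.8, 160.6]
eef_rot: [-3.129, -0.268, 0.002]
force: [-1.2, -0.3, 0.3]
width: 1.001
finger_force: 0.0
```

servo_tool(plan=[[[0, 0, -2, 0, 0, 0, -1], [0, 0, -4, 0, 0, 0, -1], [0, 0, -6, 0, 0, 0, -1], [0, 0, -6, 0, 0, 0, -1], [0, 0, -6, 0, 0, 0, -1]]])

```text
time_s: 39.85
tcp_pos: [391.6, -245.4, 220.2]
eef_rot: [3.13, 0.268, 0.0]
force: [-0.3, 0.4, 0.3]
width: 1.003
finger_force: 0.0
```

```bash
python3 - <<'E'
from h import *
i=snap("side","s14.png")[:,:,::-1].astype(int); r=cv2.imread("pics/s4.png").astype(int)
d=np.abs(i-r).sum(2); print("punch region diff",d[165:195,408:430].mean(),d[165:195,408:430].max(), d[165:195,380:400].mean())
go(533,53,215,9.2)
E
```

```text
punch region diff 5.037878787878788 50 3.888333333333333
shift [ 19.02 -26.98   0.48] turn [-1.000e-03  0.000e+00 -1.561e+00] | tcp [ 391.4 -245.2  219.8] ya -80.2 F [ 0.1  0.9 -0.3] w 85.4 ff 0.0 t 39.9 q1,q7 [ 1.09 -1.03]
```

servo_tool(plan=[[[1.9, -2.7, 0, 0, 0, 0, -1], [3.8, -5.4, 0, 0, 0, 0, -1], [5.7, -8.1, 0, 0, 0, 0, -1], [7.6, -10.8, 0, 0, 0, 0, -1], [9.6, -13.5, 0, 0, 0, 0, -1]]])

```text
time_s: 40.4
tcp_pos: [463.3, -94.6, 219.4]
eef_rot: [-3.13, -0.268, 0.002]
force: [0.4, 0.2, 0.1]
width: 1.004
finger_force: 0.0
```

servo_tool(plan=[[[1.9, -2.7, 0, 0, 0, 0, -1], [3.8, -5.4, 0, 0, 0, 0, -1], [5.7, -8.1, 0, 0, 0, 0, -1], [7.6, -10.8, 0, 0, 0, 0, -1], [9.6, -13.5, 0, 0, 0, 0, -1]]])

```text
time_s: 40.9
tcp_pos: [535.0, 54.7, 219.2]
eef_rot: [-3.13, -0.268, 0.002]
force: [0.2, -1.4, -0.5]
width: 1.002
finger_force: 0.0
```

servo_tool(plan=[[[0, 0, 0, 0, 0, -0.13, -1], [0, 0, 0, 0, 0, -0.26, -1], [0, 0, 0, 0, 0, -0.39, -1], [0, 0, 0, 0, 0, -0.52, -1], [0, 0, 0, 0, 0, -0.65, -1]]])

```text
time_s: 41.4
tcp_pos: [534.6, 53.5, 219.2]
eef_rot: [-2.876, -1.261, 0.002]
force: [1.0, -0.2, -0.6]
width: 1.004
finger_force: 0.0
```

servo_tool(plan=[[[0, 0, 0, 0, 0, -0.13, -1], [0, 0, 0, 0, 0, -0.26, -1], [0, 0, 0, 0, 0, -0.39, -1], [0, 0, 0, 0, 0, -0.52, -1], [0, 0, 0, 0, 0, -0.65, -1]]])

```text
time_s: 41.9
tcp_pos: [534.6, 53.5, 219.3]
eef_rot: [-2.323, -2.113, 0.001]
force: [-1.6, 0.3, 0.1]
width: 1.001
finger_force: 0.0
```

servo_tool(plan=[[[0, 0, 0, 0, 0, -0.13, -1], [0, 0, 0, 0, 0, -0.26, -1], [0, 0, 0, 0, 0, -0.26, -1], [0, 0, 0, 0, 0, -0.26, -1], [0, 0, 0, 0, 0, -0.26, -1]]])

```text
time_s: 42.4
tcp_pos: [534.9, 53.5, 220.0]
eef_rot: [-2.04, -2.388, 0.0]
force: [-0.0, -0.4, 0.8]
width: 1.001
finger_force: 0.0
```

```bash
python3 - <<'E'
from h import *
go(536,53.5,22,9)
for f in ("t4.png","t13.png"):
    g=cv2.imread("pics/"+f).max(2)[220:275,275:312]; m=(g<55).astype(np.uint8)
    n,l,st,c=cv2.connectedComponentsWithStats(m); k=1+st[1:,4].argmax(); p=np.argwhere(l==k)[:,::-1].astype(np.float32)
    cc=c[k]+[275,220]; print(f,st[k],cc.round(1),onz("top",*cc,50),cv2.minAreaRect(p)[1:])
E
```

```text
shift [-0.02  0.12 19.8 ] turn [-0. -0. -0.] | tcp [534.9  53.5 220. ] ya 9.0 F [-0.  -0.4  0.8] w 85.1 ff 0.0 t 42.4 q1,q7 [ 0.72 -0.44]
t4.png [21 23 16  8 94] [303.4 246.4] [532.5  54.1  50. ] ((6.082762718200684, 15.782302856445312), 80.53767395019531)
t13.png [20 21 17  9 96] [303.1 244.8] [535.9  54.8  50. ] ((6.082762718200684, 16.439899444580078), 80.53767395019531)
```

servo_tool(plan=[[[0.05, 0.1, 4, 0, 0, 0, -1], [0.05, 0.1, 8, 0, 0, 0, -1], [0.05, 0.1, 12, 0, 0, 0, -1], [0.05, 0.1, 16, 0, 0, 0, -1], [0.05, 0.1, 19.5, 0, 0, 0, -1]]], squeeze=60)

```text
time_s: 42.9
tcp_pos: [535.4, 54.0, 23.4]
eef_rot: [-2.039, -2.389, 0.001]
force: [1.7, 0.1, 0.1]
width: 0.999
finger_force: 0.0
```

servo_tool(plan=[[[0, 0, 0, 0, 0, 0, -0.5], [0, 0, 0, 0, 0, 0, 0], [0, 0, 0, 0, 0, 0, 0.5], [0, 0, 0, 0, 0, 0, 1], [0, 0, 0, 0, 0, 0, 1]]])

```text
time_s: 43.4
tcp_pos: [536.5, 53.9, 26.4]
eef_rot: [2.037, 2.39, 0.001]
force: [-4.7, 0.9, 5.0]
width: 0.153
finger_force: 61.6
```

servo_tool(plan=[[[0, 0, 0, 0, 0, 0, 1], [0, 0, 0, 0, 0, 0, 1], [0, 0, 0, 0, 0, 0, 1]]])

```text
time_s: 43.7
tcp_pos: [536.4, 54.0, 26.3]
eef_rot: [2.037, 2.391, 0.001]
force: [-2.6, -0.5, 9.3]
width: 0.152
finger_force: 60.0
```

```bash
python3 - <<'E'
from h import *
go(508,200,22,9)
E
```

```text
shift [14.86 -0.49  0.42] turn [0.001 0.    0.002] | tcp [536.4  54.   26.3] ya 9.1 F [-2.6 -0.5  9.3] w 12.9 ff 60.0 t 43.7 q1,q7 [ 0.53 -0.65]
```

servo_tool(plan=[[[0.5, 0, -0.2, 0, 0, 0, 1], [1.5, 0, -0.2, 0, 0, 0, 1], [2.5, 0, -0.2, 0, 0, 0, 1], [3.5, 0, -0.2, 0, 0, 0, 1], [4.5, 0, -0.2, 0, 0, 0, 1]]])

```text
time_s: 44.2
tcp_pos: [528.4, 99.7, 27.2]
eef_rot: [-2.036, -2.392, 0.0]
force: [0.8, -0.3, -2.1]
width: 0.153
finger_force: 58.6
```

servo_tool(plan=[[[1, 0, 0, 0, 0, 0, 1], [2, 0, 0, 0, 0, 0, 1], [3, 0, 0, 0, 0, 0, 1], [4, 0, 0, 0, 0, 0, 1], [5, 0, 0, 0, 0, 0, 1]]])

```text
time_s: 44.7
tcp_pos: [520.6, 148.7, 27.3]
eef_rot: [-2.037, -2.392, -0.0]
force: [0.3, -1.5, -4.0]
width: 0.149
finger_force: 58.6
```

servo_tool(plan=[[[1, 0, 0, 0, 0, 0, 1], [2, 0, 0, 0, 0, 0, 1], [3, 0, 0, 0, 0, 0, 1], [4, 0, 0, 0, 0, 0, 1], [5, 0, 0, 0, 0, 0, 1]]])

```text
time_s: 45.2
tcp_pos: [512.7, 198.1, 27.3]
eef_rot: [-2.037, -2.392, -0.0]
force: [0.1, -0.9, -4.0]
width: 0.148
finger_force: 58.6
```

servo_tool(plan=[[[0, 0, 0, 0, 0, 0, 1], [0, 0, 0, 0, 0, 0, 1]]])

```text
time_s: 45.4
tcp_pos: [512.8, 197.5, 27.3]
eef_rot: [-2.036, -2.392, -0.0]
force: [0.4, 0.9, -2.8]
width: 0.154
finger_force: 58.7
```

```bash
python3 - <<'E'
from h import *
go(508,200,22,9)
E
```

```text
shift [ 0.33 -0.43  0.53] turn [-0.    -0.     0.003] | tcp [512.8 197.5  27.3] ya 9.2 F [ 0.4  0.9 -2.8] w 13.1 ff 58.7 t 45.4 q1,q7 [ 0.25 -0.9 ]
```

servo_tool(plan=[[[0, 0, 0.1, 0, 0, 0, 1], [0, 0, 0.2, 0, 0, 0, 1], [0, 0, 0.2, 0, 0, 0, 0], [0, 0, 0.2, 0, 0, 0, -1], [0, 0, 0.2, 0, 0, 0, -1]]])

```text
time_s: 45.9
tcp_pos: [513.0, 196.8, 25.3]
eef_rot: [2.037, 2.391, -0.0]
force: [-0.8, 0.5, -0.2]
width: 0.658
finger_force: 0.0
```

servo_tool(plan=[[[0, 0, 0, 0, 0, 0, -1], [0, 0, -2, 0, 0, 0, -1], [0, 0, -6, 0, 0, 0, -1], [0, 0, -10, 0, 0, 0, -1], [0, 0, -14, 0, 0, 0, -1]]])

```text
time_s: 46.4
tcp_pos: [512.5, 197.2, 166.7]
eef_rot: [-2.036, -2.392, 0.001]
force: [0.1, -1.1, 0.4]
width: 0.997
finger_force: 0.0
```

servo_tool(plan=[[[0, 0, -3, 0, 0, 0, 0], [0, 0, -6, 0, 0, 0, 1], [0, 0, -6, 0, 0, 0, 1], [0, 0, -6, 0, 0, 0, 1], [0, 0, -6, 0, 0, 0, 1]]])

```text
time_s: 46.9
tcp_pos: [512.5, 196.9, 224.4]
eef_rot: [-2.037, -2.391, 0.002]
force: [0.1, -0.5, -0.7]
width: 0.147
finger_force: 0.0
```

```bash
python3 - <<'E'
from h import *
i=snap("side","s15.png")[:,:,::-1]
g=i.max(2)
m=(g<50).astype(np.uint8); m[:, :250]=0; m[:340]=0; m[:,:340]=0; m[:,400:]=0
ys,xs=np.nonzero(m); print("isolator dark",xs.min(),xs.max(),ys.min(),ys.max())
r=cv2.imread("pics/s4.png").astype(int); r0=cv2.imread("pics/side0.png").astype(int)
for n,b in(("tube",(265,335,180,220)),("beaker",(225,265,225,260)),("timer",(255,290,395,440)),("punch",(160,235,395,435)),("isolator",(335,440,350,400))):
    a=i.astype(int)[b[0]:b[1],b[2]:b[3]]; print(n,np.abs(a-r[b[0]:b[1],b[2]:b[3]]).sum(2).mean().round(1),np.abs(a-r0[b[0]:b[1],b[2]:b[3]]).sum(2).mean().round(1))
X=np.array([385.5,269,42]);d=np.array([-.225,.974,0])
print("OFF tip expected px",proj("side",X+d*35+[0,0,51]),"ON",proj("side",X-d*35+[0,0,51]))
go(*(X+d*85)[:2],150,9)
xb=np.array([.166,-.986]);yb=np.array([.986,.166]);print("pan centre exp px",proj("side",(*(np.array([512.8,197.5])+110*xb),3)))
gs=cv2.cvtColor(i,cv2.COLOR_BGR2GRAY)
E
```

```text
isolator dark 358 392 384 409
tube 53.4 55.4
beaker 50.5 53.8
timer 74.9 75.8
punch 50.7 43.4
isolator 27.1 74.4
OFF tip expected px [378.3 393.3] ON [376.2 351.5]
shift [ 17.62 -11.94   7.45] turn [-0.001  0.     0.003] | tcp [512.5 196.9 224.3] ya 9.2 F [-0.1 -0.4  0.4] w 4.7 ff 0.0 t 47.0 q1,q7 [ 0.43 -0.7 ]
pan centre exp px [312.9 307.4]
```

servo_tool(plan=[[[2, -1.4, 0, 0, 0, 0, 1], [4, -2.8, 0, 0, 0, 0, 1], [6, -4.2, 0, 0, 0, 0, 1], [8, -5.6, 0, 0, 0, 0, 1], [10, -7, 0, 0, 0, 0, 1]]])

```text
time_s: 47.45
tcp_pos: [426.7, 285.3, 224.5]
eef_rot: [-2.036, -2.391, 0.002]
force: [0.1, 0.0, 0.4]
width: 0.001
finger_force: 0.0
```

servo_tool(plan=[[[2, -1.4, 0, 0, 0, 0, 1], [4, -2.8, 0, 0, 0, 0, 1], [6, -4.1, 0, 0, 0, 0, 1], [7.1, -4.9, 0, 0, 0, 0, 1], [7.1, -4.9, 0, 0, 0, 0, 1]]])

```text
time_s: 47.95
tcp_pos: [366.8, 348.0, 225.0]
eef_rot: [-2.033, -2.394, 0.001]
force: [-0.1, 0.6, -0.1]
width: -0.002
finger_force: 0.0
```

servo_tool(plan=[[[0, 0, 0, 0, 0, 0, 1], [0, 0, 2, 0, 0, 0, 1], [0, 0, 4, 0, 0, 0, 1], [0, 0, 6, 0, 0, 0, 1], [0, 0, 6, 0, 0, 0, 1]]])

```text
time_s: 48.45
tcp_pos: [368.2, 345.4, 163.3]
eef_rot: [-2.038, -2.39, 0.005]
force: [0.6, 0.3, -0.2]
width: -0.002
finger_force: 0.0
```

```bash
python3 - <<'E'
from h import *
go(367.5,347,85,9.2)
E
```

```text
shift [ 0.18 -0.02  7.83] turn [-0.003  0.002 -0.002] | tcp [368.2 345.4 163.3] ya 9.1 F [ 0.6  0.3 -0.2] w -0.1 ff 0.0 t 48.5 q1,q7 [ 0.06 -1.13]
```

servo_tool(plan=[[[0.2, 0, 2, 0, 0, 0, 1], [0.2, 0, 4, 0, 0, 0, 1], [0.2, 0, 6, 0, 0, 0, 1], [0.2, 0, 7.8, 0, 0, 0, 1], [0.2, 0, 7.8, 0, 0, 0, 1]]])

```text
time_s: 48.95
tcp_pos: [367.9, 348.2, 86.4]
eef_rot: [-2.038, -2.39, 0.003]
force: [-0.5, 0.4, 0.4]
width: 0.001
finger_force: 0.0
```

servo_tool(plan=[[[-1, 0.05, 0, 0, 0, 0, 1], [-2, 0.1, 0, 0, 0, 0, 1], [-3, 0.2, 0, 0, 0, 0, 1], [-4, 0.2, 0, 0, 0, 0, 1], [-4.8, 0.3, 0, 0, 0, 0, 1]]])

```text
time_s: 49.45
tcp_pos: [378.8, 300.9, 87.6]
eef_rot: [2.037, 2.391, 0.0]
force: [-0.1, 0.8, 0.0]
width: 0.001
finger_force: 0.2
```

servo_tool(plan=[[[-1, 0.05, 0, 0, 0, 0, 1], [-2, 0.1, 0, 0, 0, 0, 1], [-3, 0.2, 0, 0, 0, 0, 1], [-4, 0.2, 0, 0, 0, 0, 1], [-4.7, 0.3, 0, 0, 0, 0, 1]]])

```text
time_s: 49.95
tcp_pos: [388.9, 255.5, 87.3]
eef_rot: [-2.037, -2.391, -0.0]
force: [-8.2, 23.5, -0.0]
width: 0.0
finger_force: 11.0
```

servo_tool(plan=[[[1.5, 0, 0, 0, 0, 0, 1], [3, 0, -1, 0, 0, 0, 1], [3.5, 0, -5, 0, 0, 0, 1], [3.5, 0, -9, 0, 0, 0, 1], [3.5, 0, -13, 0, 0, 0, 1]]])

```text
time_s: 50.45
tcp_pos: [382.3, 291.8, 219.4]
eef_rot: [-2.033, -2.393, 0.0]
force: [0.3, -0.4, 0.1]
width: -0.003
finger_force: 0.0
```

```bash
python3 - <<'E'
from h import *
go(395,-150,300)
i=snap("side","s16.png")[:,:,::-1]
g=i.max(2); m=(g<50).astype(np.uint8); m[:330]=0; m[440:]=0; m[:,:345]=0; m[:,400:]=0
ys,xs=np.nonzero(m); print("dark",xs.min(),xs.max(),ys.min(),ys.max())
r0=cv2.imread("pics/side0.png").max(2); m=(r0<50).astype(np.uint8); m[:330]=0; m[440:]=0; m[:,:345]=0; m[:,400:]=0
ys,xs=np.nonzero(m); print("ON ref",xs.min(),xs.max(),ys.min(),ys.max())
E
```

```text
shift [-43.8   -5.9   -8.09] turn [0. 0. 0.] | tcp [382.3 291.8 219.4] ya 9.3 F [ 0.3 -0.4  0.1] w -0.2 ff 0.0 t 50.5 q1,q7 [ 0.28 -0.93]
dark 358 392 346 409
ON ref 358 392 344 409
```

```bash
python3 - <<'E'
from h import *
xb=np.array([.166,-.986]);yb=np.array([.986,.166]);c=np.array([512.8,197.5])+110*xb
im=cv2.cvtColor(camera("side"),cv2.COLOR_RGB2GRAY)
# rectify the tray floor (z=10) to a 100x138 mm grid
q=[(-47,-66),(47,-66),(47,66),(-47,66)]
H=cv2.getPerspectiveTransform(np.float32([proj("side",(*(c+a*xb+b*yb),10)) for a,b in q]),np.float32([(0,0),(23,0),(23,32),(0,32)]))
w=cv2.warpPerspective(im,H,(24,33)); print("\n".join(" ".join(f"{v//10:2d}" for v in r) for r in w))
t=camera("top").max(2); u,v=proj("top",(512.8,197.5,50)).astype(int); m=(t[v-20:v+20,u-20:u+20]<55); ys,xs=np.nonzero(m); print("plate exp",u,v,"seen",xs.mean()+u-20 if len(xs) else None,ys.mean()+v-20 if len(ys) else None,len(xs))
E
```

```text
11 11 12 12 11 12 13 13 14 13 13 13 13 13 13 13 13 12 11 11 12 12 12 12
11 12 12 11 11 11 12 13 14 13 13 13 13 13 13 13 11 10 11 12 13 14 14 12
11 11 12 12 11 11 12 13 14 13 13 13 13 13 13 12 10 11 12 13 14 14 13 12
11 11 12 11 11 11 13 13 14 13 13 13 13 13 10 10 11 13 13 14 14 13 12 12
11 11 12 11 11 11 12 13 14 13 13 13 12 11 10 11 13 14 14 13 13 12 11 12
11 11 12 11 11 11 12 13 13 13 13 12 10 10 12 13 14 14 14 13 13 12 12 12
11 11 12 11 11 11 12 13 13 13 12 10 10 12 13 14 14 13 13 17 20 14 12 12
11 11 12 11 11 11 12 13 13 12 10 11 12 13 14 14 13 13 17 21 19 13 12 12
11 11 11 11 11 11 12 13 13 11 10 12 14 14 14 13 14 19 21 21 19 13 12 12
11 11 11 11 11 11 12 13 13 11 10 12 13 14 13 15 20 21 21 21 20 14 12 12
11 11 11 11 11 11 12 13 13 13 12 13 14 14 16 20 21 20 19 20 19 14 12 12
11 11 11 11 11 11 12 13 13 14 18 21 21 21 21 21 16 12 14 18 20 19 14 12
11 11 11 11 11 11 12 14 15 20 21 21 21 21 20 15 11 15 18 21 22 22 18 13
11 11 11 11 11 11 12 18 21 21 21 21 21 20 14 11 15 19 21 22 22 21 16 13
11 11 11 11 11 11 12 19 21 21 21 21 19 13 12 16 19 21 22 21 20 16 12 13
11 11 11 11 11 11 12
[... 639 characters left out ...]
 12 12 16 21 21 21 21 21 19 13 12 16 19 21 22 22 21 18 13 12
12 12 12 12 12 13 15 21 21 21 21 17 11 13 17 20 21 22 22 21 19 14 12 13
13 12 12 12 12 12 15 21 21 20 15 12 14 18 20 22 22 21 20 19 20 15 13 12
13 12 12 12 12 12 14 21 20 14 11 15 18 21 20 22 21 20 20 21 20 15 12 12
13 12 12 12 12 12 15 21 20 10 12 17 21 22 22 21 20 21 21 21 20 15 12 13
13 13 12 12 12 12 15 21 21 14 11 15 19 21 21 20 21 21 21 21 21 15 13 12
13 12 12 12 12 12 14 21 21 21 16 17 18 19 21 21 21 21 21 21 20 15 12 13
13 12 12 12 12 12 14 20 19 18 19 18 19 19 18 19 18 18 17 17 17 14 12 12
13 12 12 12 12 12 15 17 10 11 10 11 11 10 11 10 11 11 11 11 11 11 11 11
plate exp 235 257 seen 236.31297709923666 257.8473282442748 131
```

Three pins lie flat in the tray, which is clear of the bridge. The lever is ON, the punch stands in its holder and the arm touches nothing.

```bash
python3 -c "
from station import *
print(sign_off())"
```

```text
the job is handed in; nothing more can be done
None
```

The job is done and handed in: pins 1, 2 and 3 (hole 0 had none) were driven out and lie in the tray, which is clear of the bridge; the punch is back in its holder and the isolator is on. The tray was knocked aside in the run, so pin 1 dropped into it while it was about 1 cm off the stop; I pushed it back in with the punch shaft against its grip before driving pins 2 and 3.

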